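# Restock the tea-tin feed rack at the coffee corner

### The arm

A 7-joint arm with a two-finger parallel gripper is mounted at the origin on the work surface. World frame = base frame: x ahead of the robot, y to its left, z up, the work surface at z = 0. Lengths are in mm, angles in rad, forces in N, time in s.
With the tool pointing down it reaches from about 400 to 875 mm from the base axis. Payload 4.4 kg.
Tool frame: the origin (TCP) lies midway between the tips of the shut fingers; the grasp point (between the pads) lies 19 mm behind it; z points along the fingers, y is the direction in which the jaws open and shut (so a half turn about z gives the same grasp; the last joint's range is limited). The gripper opens to 85 mm and grips with 20 to 120 N. Pads are 22 mm wide; open, the fingers measure 114 mm over their backs; the gripper's body (76 mm by 85 mm) begins 54 mm behind the grasp point. The pads swing forward as they close: fully open they stand 13 mm farther back than shut.
Start: joints at [-1.387, 0.628, 0.038, 1.517, -0.027, 0.996, -0.02], TCP at [160.661, 629.846, 231.313] pointing down, gripper open.
Joint ranges: [-3.06, 3.06], [-0.37, 2.12], [-1.25, 1.32], [0.18, 2.47], [-1.1, 4.24], [0.23, 1.98], [-2.94, 2.94]. Speed limits (rad/s): [2.57, 2.57, 3.14, 3.14, 3.14, 3.14, 3.14].

### API

Orientations are given as [roll, pitch, yaw] about the fixed x, y, z axes, in that order (R = Rz(yaw) Ry(pitch) Rx(roll)).
In Python, from cell import ctrl, vision gives the robot as it stands.
- The arm moves only by the tool play_rows, never from a script. Its arguments are lists of equal length, an entry for each row: "slide": the shift along the tool's x, y, z in mm, a list of three; "turn": the turn about the tool's z in rad; "fingers": the opening, from 0 (shut) to 1 (fully open). A call has 1 to 5 rows; each row is the pose to reach, as a shift and turn from the pose measured when the call began, along the tool's axes at that moment; what a row does not reach only later rows make up. A row lasts 1/8 s, in which the tool goes at most 62.5 mm and 10.7 degrees, less where a joint would pass 70% of its speed; a pose out of reach is approached as far as the arm can. A call with a gripper value outside its range is refused whole. The fingers move at their own pace and stop on an object; the grip force is fixed at half the most. Time passes only in rows, so rows that repeat a pose let the fingers close. It gives the time, the measured TCP pose, the force and the opening at its end, in the units of the state.
- ctrl.read_state(): the state, without advancing time (a new reading comes with each control period).
- vision.get_image(name): name is "side" or "top" or "wrist"; returns (picture, depth): 480x640x3 uint8, blue, green, red; 480x640 float32, mm along the optical axis (not along the pixel's ray), 0 where there is no reading.
- vision.camera_params(name): a dict with "fx", "fy", "cx", "cy" (pixels), "position" and "rotation" of the camera in the world. Camera axes: x right, y up, looking along -z (the intrinsics and any distortion apply to the point x, -y, -z); pixel columns grow to the right and rows downward; lengths in mm; the calibration is good to about 2 mm. A picture is of the moment at which its call begins: read the wrist's pose just before it. camera_params takes no time and is no camera call; for the wrist camera it gives the pose at the moment of the call.
- ctrl.finish_job(): hands the job in, once; it reports no verdict.
The state is a dict: "clock": time; "qpos": joint angles; "qd": joint speeds; "tau": joint torques, N m; "eef_pos": TCP position; "tool_rot": TCP orientation; "force": force on the tool from outside, world axes, zero at the start; "torque": the same for the moment, N m; "width": finger opening in mm.
Only numpy, scipy, OpenCV 4.12 (cv2) and the standard library are available. Lean on these libraries where they do the work, as an engineer would, in place of code of your own. Each camera call takes 0.05 s, during which the arm holds its last target.

### The job

Take the mug that somebody left in the wooden tin rack and stand it upright on the black tray first. Then feel the weight of each tea tin: stand the full ones in single file in the rack's lane and the empty ones upright in the cardboard box. Slide the rack's wooden pusher up against the row until the full tins sit tight together against the end stop, and leave the other things where they are.

Things in the scene. Friction and masses are not known exactly. Their poses are not given: they have to be found in the camera images.
- tin_a: Closed round tea tin, aluminium with a paper band, 64 mm diameter, 64 mm tall, standing; origin at the centre of its underside, z up. All tins look alike: full ones weigh 0.42 to 0.60 kg, empty ones 0.08 to 0.15 kg; only lifting tells which. One to three full ones and one to three empty ones are there; this one may be absent.
- tin_b: Closed round tea tin, aluminium with a paper band, 64 mm diameter, 64 mm tall, standing; origin at the centre of its underside, z up. All tins look alike: full ones weigh 0.42 to 0.60 kg, empty ones 0.08 to 0.15 kg; only lifting tells which. One to three full ones and one to three empty ones are there; this one may be absent.
- tin_c: Closed round tea tin, aluminium with a paper band, 64 mm diameter, 64 mm tall, standing; origin at the centre of its underside, z up. All tins look alike: full ones weigh 0.42 to 0.60 kg, empty ones 0.08 to 0.15 kg; only lifting tells which. One to three full ones and one to three empty ones are there; this one may be absent.
- tin_d: Closed round tea tin, aluminium with a paper band, 64 mm diameter, 64 mm tall, standing; origin at the centre of its underside, z up. All tins look alike: full ones weigh 0.42 to 0.60 kg, empty ones 0.08 to 0.15 kg; only lifting tells which. One to three full ones and one to three empty ones are there; this one may be absent.
- tin_e: Closed round tea tin, aluminium with a paper band, 64 mm diameter, 64 mm tall, standing; origin at the centre of its underside, z up. All tins look alike: full ones weigh 0.42 to 0.60 kg, empty ones 0.08 to 0.15 kg; only lifting tells which. One to three full ones and one to three empty ones are there; this one may be absent.
- tin_f: Closed round tea tin, aluminium with a paper band, 64 mm diameter, 64 mm tall, standing; origin at the centre of its underside, z up. All tins look alike: full ones weigh 0.42 to 0.60 kg, empty ones 0.08 to 0.15 kg; only lifting tells which. One to three full ones and one to three empty ones are there; this one may be absent.
- mug: White ceramic mug, 60 mm diameter, 85 mm tall, 0.22 kg, wall 4 mm, with a handle on its own +y side (its outermost point about 66 mm from the mug's axis); at the start it stands in the rack's lane, handle pointing roughly towards the end stop. Origin at the centre of its underside, z up.
- rack: Fixed feed rack of light wood, 98 mm wide (its x), 340 mm long (its y), straight lane along its y. Origin under its centre, on the counter. Lane floor 8 mm above the origin; two guide rails leave 74 mm between them and rise to 24 mm; the end stop at the +y end rises to 50 mm and its inner face is at y = +155 mm. The pusher stands at the -y end.
- lane: The fixed floor board of the rack's lane, 98 by 340 mm, 8 mm thick; origin under its centre, the same as the rack's.
- lane_end (a point): Point on the lane floor in the middle of the inner face of the end stop; axes as the rack's. A tin standing tight against the stop has its axis 32 mm from here along -y, the next 96 mm, the third 160 mm.
- pusher (a joint): Travel of the pusher along the lane towards the end stop, m: 0 = fully back (its face 270 mm from the end stop), growing as it nears the stop; up to 0.27. It slides with about 2 N of friction and stays where it is left.
- pusher_face (a point): Middle of the pusher's front face, 38 mm above the counter, the face that meets the tins; axes as the rack's. The face plate is 64 mm wide, its top 51 mm above the counter.
- pusher_grip (a point): Near the top of the pusher's upright post, 78 mm above the counter; the post is 16 mm wide across the lane, 28 mm along it, and its top is 93 mm above the counter. The post's middle is 26 mm behind the pusher's front face.
- tray: Fixed black tray with a brass rim line, 240 mm (its x) by 170 mm (its y), wall 6 mm thick and 20 mm high, floor 6 mm above the counter. Origin under its centre. A cup stands upside down on its +x half; the -x half is free.
- box: Fixed open cardboard box for empties, 180 by 180 mm outside, walls 7 mm thick and 35 mm high, floor 7 mm above the counter. Origin under its centre.
- cup: Bystander: white cup standing upside down on the tray, 72 mm across, 72 mm tall; leave it. Origin at the centre of its underside.
- sugar_jar: Bystander: glass jar with steel cap, 70 mm across, 120 mm tall, beside one end of the rack; leave it. Origin at the centre of its underside.
- card: Bystander: blank card in a wooden foot, 90 mm wide, 87 mm tall, beside one end of the rack; leave it. Origin at the centre of its underside.
Mind the look-alikes: they are no part of the job. What is shaped like the mug but pink or purple is not meant. What is shaped like the tin_d but blue is not meant.

How it is judged (in metres and radians):
On the way, in this order (a step that is already met when the one before it is completed fails the run):
1. the mug stands upright on the tray, released (x of mug in the frame of tray between -0.11 and 0.11 m and y of mug in the frame of tray between -0.065 and 0.065 m and z of mug in the frame of tray below 0.015 m and angle between mug's own z axis and vertical below 0.1 rad and linear speed of mug below 0.03 m/s and contact force between the fingers and mug below 0.1 N), for 0.2 s.
2. every tin is sorted: full ones standing in the rack's lane ahead of the pusher, empty ones in the box (each tin's weight on the lane or box floor tells: 2.6 N) (((x of tin_a in the frame of rack between -0.012 and 0.012 m and y of tin_a in the frame of rack between -0.12 and 0.16 m and z of tin_a in the frame of rack between 0.002 and 0.014 m and angle between tin_a's own z axis and vertical below 0.1 rad and y of tin_a in the frame of pusher_face above 0.02 m and contact force between tin_a and lane above 2.6 N) or (x of tin_a in the frame of box between -0.07 and 0.07 m and y of tin_a in the frame of box between -0.07 and 0.07 m and z of tin_a in the frame of box below 0.02 m and angle between tin_a's own z axis and vertical below 0.1 rad and contact force between tin_a and box below 2.6 N)) and ((x of tin_b in the frame of rack between -0.012 and 0.012 m and y of tin_b in the frame of rack between -0.12 and 0.16 m and z of tin_b in the frame of rack between 0.002 and 0.014 m and angle between tin_b's own z axis and vertical below 0.1 rad and y of tin_b in the frame of pusher_face above 0.02 m and contact force between tin_b and lane above 2.6 N) or (x of tin_b in the frame of box between -0.07 and 0.07 m and y of tin_b in the frame of box between -0.07 and 0.07 m and z of tin_b in the frame of box below 0.02 m and angle between tin_b's own z axis and vertical below 0.1 rad and contact force between tin_b and box below 2.6 N)) and ((x of tin_c in the frame of rack between -0.012 and 0.012 m and y of tin_c in the frame of rack between -0.12 and 0.16 m and z of tin_c in the frame of rack between 0.002 and 0.014 m and angle between tin_c's own z axis and vertical below 0.1 rad and y of tin_c in the frame of pusher_face above 0.02 m and contact force between tin_c and lane above 2.6 N) or (x of tin_c in the frame of box between -0.07 and 0.07 m and y of tin_c in the frame of box between -0.07 and 0.07 m and z of tin_c in the frame of box below 0.02 m and angle between tin_c's own z axis and vertical below 0.1 rad and contact force between tin_c and box below 2.6 N)) and ((x of tin_d in the frame of rack between -0.012 and 0.012 m and y of tin_d in the frame of rack between -0.12 and 0.16 m and z of tin_d in the frame of rack between 0.002 and 0.014 m and angle between tin_d's own z axis and vertical below 0.1 rad and y of tin_d in the frame of pusher_face above 0.02 m and contact force between tin_d and lane above 2.6 N) or (x of tin_d in the frame of box between -0.07 and 0.07 m and y of tin_d in the frame of box between -0.07 and 0.07 m and z of tin_d in the frame of box below 0.02 m and angle between tin_d's own z axis and vertical below 0.1 rad and contact force between tin_d and box below 2.6 N)) and ((x of tin_e in the frame of rack between -0.012 and 0.012 m and y of tin_e in the frame of rack between -0.12 and 0.16 m and z of tin_e in the frame of rack between 0.002 and 0.014 m and angle between tin_e's own z axis and vertical below 0.1 rad and y of tin_e in the frame of pusher_face above 0.02 m and contact force between tin_e and lane above 2.6 N) or (x of tin_e in the frame of box between -0.07 and 0.07 m and y of tin_e in the frame of box between -0.07 and 0.07 m and z of tin_e in the frame of box below 0.02 m and angle between tin_e's own z axis and vertical below 0.1 rad and contact force between tin_e and box below 2.6 N)) and ((x of tin_f in the frame of rack between -0.012 and 0.012 m and y of tin_f in the frame of rack between -0.12 and 0.16 m and z of tin_f in the frame of rack between 0.002 and 0.014 m and angle between tin_f's own z axis and vertical below 0.1 rad and y of tin_f in the frame of pusher_face above 0.02 m and contact force between tin_f and lane above 2.6 N) or (x of tin_f in the frame of box between -0.07 and 0.07 m and y of tin_f in the frame of box between -0.07 and 0.07 m and z of tin_f in the frame of box below 0.02 m and angle between tin_f's own z axis and vertical below 0.1 rad and contact force between tin_f and box below 2.6 N))), for 0.2 s.
At the end, for the whole second after the job is handed in: The mug stands upright on the tray; every full tin stands in the lane, the row tight to the end stop (5 mm for the first tin, 7 and 9 mm for the next), the pusher face within 6 mm of the last tin; every empty tin stands upright on the box floor; all at rest (x of mug in the frame of tray between -0.11 and 0.11 m and y of mug in the frame of tray between -0.065 and 0.065 m and z of mug in the frame of tray below 0.015 m and angle between mug's own z axis and vertical below 0.1 rad and linear speed of each of mug, tin_a, tin_b, tin_c, tin_d, tin_e, tin_f below 0.03 m/s and ((x of tin_a in the frame of rack between -0.012 and 0.012 m and y of tin_a in the frame of rack between -0.12 and 0.16 m and z of tin_a in the frame of rack between 0.002 and 0.014 m and angle between tin_a's own z axis and vertical below 0.1 rad and y of tin_a in the frame of pusher_face above 0.02 m and contact force between tin_a and lane above 2.6 N and (y of tin_a in the frame of lane_end between -0.037 and -0.027 m or y of tin_a in the frame of lane_end between -0.103 and -0.089 m or y of tin_a in the frame of lane_end between -0.169 and -0.151 m)) or (x of tin_a in the frame of box between -0.07 and 0.07 m and y of tin_a in the frame of box between -0.07 and 0.07 m and z of tin_a in the frame of box below 0.02 m and angle between tin_a's own z axis and vertical below 0.1 rad and contact force between tin_a and box below 2.6 N)) and ((x of tin_b in the frame of rack between -0.012 and 0.012 m and y of tin_b in the frame of rack between -0.12 and 0.16 m and z of tin_b in the frame of rack between 0.002 and 0.014 m and angle between tin_b's own z axis and vertical below 0.1 rad and y of tin_b in the frame of pusher_face above 0.02 m and contact force between tin_b and lane above 2.6 N and (y of tin_b in the frame of lane_end between -0.037 and -0.027 m or y of tin_b in the frame of lane_end between -0.103 and -0.089 m or y of tin_b in the frame of lane_end between -0.169 and -0.151 m)) or (x of tin_b in the frame of box between -0.07 and 0.07 m and y of tin_b in the frame of box between -0.07 and 0.07 m and z of tin_b in the frame of box below 0.02 m and angle between tin_b's own z axis and vertical below 0.1 rad and contact force between tin_b and box below 2.6 N)) and ((x of tin_c in the frame of rack between -0.012 and 0.012 m and y of tin_c in the frame of rack between -0.12 and 0.16 m and z of tin_c in the frame of rack between 0.002 and 0.014 m and angle between tin_c's own z axis and vertical below 0.1 rad and y of tin_c in the frame of pusher_face above 0.02 m and contact force between tin_c and lane above 2.6 N and (y of tin_c in the frame of lane_end between -0.037 and -0.027 m or y of tin_c in the frame of lane_end between -0.103 and -0.089 m or y of tin_c in the frame of lane_end between -0.169 and -0.151 m)) or (x of tin_c in the frame of box between -0.07 and 0.07 m and y of tin_c in the frame of box between -0.07 and 0.07 m and z of tin_c in the frame of box below 0.02 m and angle between tin_c's own z axis and vertical below 0.1 rad and contact force between tin_c and box below 2.6 N)) and ((x of tin_d in the frame of rack between -0.012 and 0.012 m and y of tin_d in the frame of rack between -0.12 and 0.16 m and z of tin_d in the frame of rack between 0.002 and 0.014 m and angle between tin_d's own z axis and vertical below 0.1 rad and y of tin_d in the frame of pusher_face above 0.02 m and contact force between tin_d and lane above 2.6 N and (y of tin_d in the frame of lane_end between -0.037 and -0.027 m or y of tin_d in the frame of lane_end between -0.103 and -0.089 m or y of tin_d in the frame of lane_end between -0.169 and -0.151 m)) or (x of tin_d in the frame of box between -0.07 and 0.07 m and y of tin_d in the frame of box between -0.07 and 0.07 m and z of tin_d in the frame of box below 0.02 m and angle between tin_d's own z axis and vertical below 0.1 rad and contact force between tin_d and box below 2.6 N)) and ((x of tin_e in the frame of rack between -0.012 and 0.012 m and y of tin_e in the frame of rack between -0.12 and 0.16 m and z of tin_e in the frame of rack between 0.002 and 0.014 m and angle between tin_e's own z axis and vertical below 0.1 rad and y of tin_e in the frame of pusher_face above 0.02 m and contact force between tin_e and lane above 2.6 N and (y of tin_e in the frame of lane_end between -0.037 and -0.027 m or y of tin_e in the frame of lane_end between -0.103 and -0.089 m or y of tin_e in the frame of lane_end between -0.169 and -0.151 m)) or (x of tin_e in the frame of box between -0.07 and 0.07 m and y of tin_e in the frame of box between -0.07 and 0.07 m and z of tin_e in the frame of box below 0.02 m and angle between tin_e's own z axis and vertical below 0.1 rad and contact force between tin_e and box below 2.6 N)) and ((x of tin_f in the frame of rack between -0.012 and 0.012 m and y of tin_f in the frame of rack between -0.12 and 0.16 m and z of tin_f in the frame of rack between 0.002 and 0.014 m and angle between tin_f's own z axis and vertical below 0.1 rad and y of tin_f in the frame of pusher_face above 0.02 m and contact force between tin_f and lane above 2.6 N and (y of tin_f in the frame of lane_end between -0.037 and -0.027 m or y of tin_f in the frame of lane_end between -0.103 and -0.089 m or y of tin_f in the frame of lane_end between -0.169 and -0.151 m)) or (x of tin_f in the frame of box between -0.07 and 0.07 m and y of tin_f in the frame of box between -0.07 and 0.07 m and z of tin_f in the frame of box below 0.02 m and angle between tin_f's own z axis and vertical below 0.1 rad and contact force between tin_f and box below 2.6 N)) and (y of tin_a in the frame of lane_end between -0.037 and -0.027 m or y of tin_b in the frame of lane_end between -0.037 and -0.027 m or y of tin_c in the frame of lane_end between -0.037 and -0.027 m or y of tin_d in the frame of lane_end between -0.037 and -0.027 m or y of tin_e in the frame of lane_end between -0.037 and -0.027 m or y of tin_f in the frame of lane_end between -0.037 and -0.027 m) and (y of tin_a in the frame of lane_end between -0.103 and -0.089 m or y of tin_b in the frame of lane_end between -0.103 and -0.089 m or y of tin_c in the frame of lane_end between -0.103 and -0.089 m or y of tin_d in the frame of lane_end between -0.103 and -0.089 m or y of tin_e in the frame of lane_end between -0.103 and -0.089 m or y of tin_f in the frame of lane_end between -0.103 and -0.089 m or ((y of tin_a in the frame of lane_end below -0.18 m or y of tin_a in the frame of lane_end above -0.15 m) and (y of tin_b in the frame of lane_end below -0.18 m or y of tin_b in the frame of lane_end above -0.15 m) and (y of tin_c in the frame of lane_end below -0.18 m or y of tin_c in the frame of lane_end above -0.15 m) and (y of tin_d in the frame of lane_end below -0.18 m or y of tin_d in the frame of lane_end above -0.15 m) and (y of tin_e in the frame of lane_end below -0.18 m or y of tin_e in the frame of lane_end above -0.15 m) and (y of tin_f in the frame of lane_end below -0.18 m or y of tin_f in the frame of lane_end above -0.15 m))) and (y of tin_a in the frame of pusher_face between 0.02 and 0.038 m or y of tin_b in the frame of pusher_face between 0.02 and 0.038 m or y of tin_c in the frame of pusher_face between 0.02 and 0.038 m or y of tin_d in the frame of pusher_face between 0.02 and 0.038 m or y of tin_e in the frame of pusher_face between 0.02 and 0.038 m or y of tin_f in the frame of pusher_face between 0.02 and 0.038 m)); the robot touches nothing.
It fails at once if a bystander (cup, sugar jar, card) is moved more than 30 mm (distance of any of cup, sugar_jar, card from where it was at the start of the episode above 0.03 m).
Of tin_a, tin_b, tin_c, tin_d, tin_e, tin_f only 4 to 6 are there at a start; the rules pass over those that are not, and their reading is None.
At some moment in a run one of tin_a, tin_b, tin_c, tin_d, tin_e, tin_f may be knocked a few centimetres aside while the robot is not near it.
It also fails if it takes over 210 s, if anything falls off the work surface, if the arm or the gripper's body presses on something with over 40 N, if the wrist force passes 120 N, or if a joint passes its speed limit or range.

## Working session

There is one attempt and no reset: what is moved stays moved. The work goes in short steps, Python scripts to look and compute and a tool call to move; the robot and the scene stay as the last step left them, time stands still between calls to the robot, and variables do not carry over. Pictures are saved under pics/ and viewed, and the job is handed in when it is done.

Besides the shell and the picture viewer there is one more tool, called after ">>>" as name(argument=value, ...) on one line, values as JSON. play_rows: Moves the arm, as the interface text tells. Its arguments: {"type":"object","properties":{"slide":{"type":"array"},"turn":{"type":"array"},"fingers":{"type":"array"}},"required":["slide","turn","fingers"]}

```bash
ls; mkdir -p pics; python3 - <<'E'
from cell import ctrl, vision
import cv2
s=ctrl.read_state()
for k,v in s.items(): print(k,v)
for n in ["side","top","wrist"]:
    p=vision.camera_params(n); print(n,p)
    im,d=vision.get_image(n); cv2.imwrite(f"pics/{n}0.png",im)
    import numpy as np; np.save(f"pics/{n}0d.npy",d)
E
```

```text
pics
clock 0.0
qpos [-1.38678881  0.62933341  0.03843566  1.51838964 -0.02702043  0.99629594
 -0.02002758]
qd [ 0.0012098   0.00015151 -0.00073438  0.00058864 -0.0001359   0.00118051
 -0.00079783]
tau [-2.06585919e-04 -5.63414276e+01  1.22658782e+00 -1.93430507e+01
  1.11626589e-02  1.09183238e-02 -6.59420081e-06]
eef_pos [160.49729777 629.21769626 230.39029431]
tool_rot [-3.13968389e+00  4.25021846e-06  2.89175104e+00]
force [0.12267001 0.18649152 0.22582047]
torque [-0.02546411 -0.01252933  0.02627467]
width 85.59251062527818
side {'fx': 540.592520357063, 'fy': 540.592520357063, 'cx': 326.471339646913, 'cy': 242.13356526531823, 'position': array([ 247.14138679, -846.62409596,  572.4586884 ]), 'rotation': array([ 1.088695  , -0.01601962, -0.42281034])}
top {'fx': 489.442317208136, 'fy': 489.442317208136, 'cx': 318.1534888075546, 'cy': 246.8984572323218, 'position': array([ 455.10631935,  -16.73746868, 1104.77882843]), 'rotation': array([ 0.18771044, -0.00249082, -1.58185083])}
wrist {'fx': 413.89683977974295, 'fy': 413.89683977974295, 'cx': 317.87815051070305, 'cy': 250.1003788481122, 'position': array([ 83.52024328, 650.08748278, 372.99753528]), 'rotation': array([-0.31459383,  0.00272402,  1.32036568])}
```

View pics/top0.png

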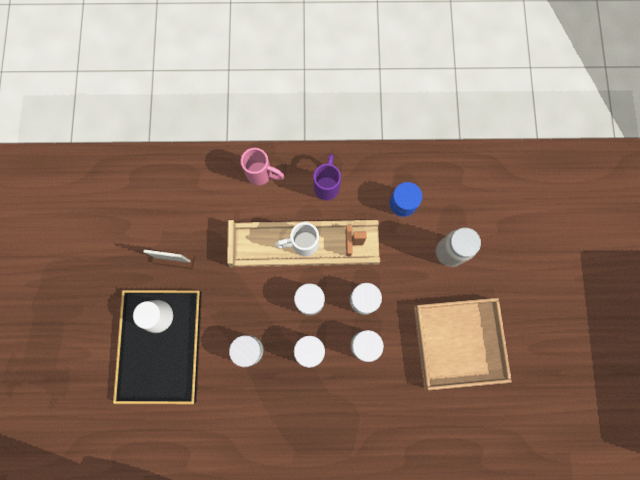

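View pics/side0.png

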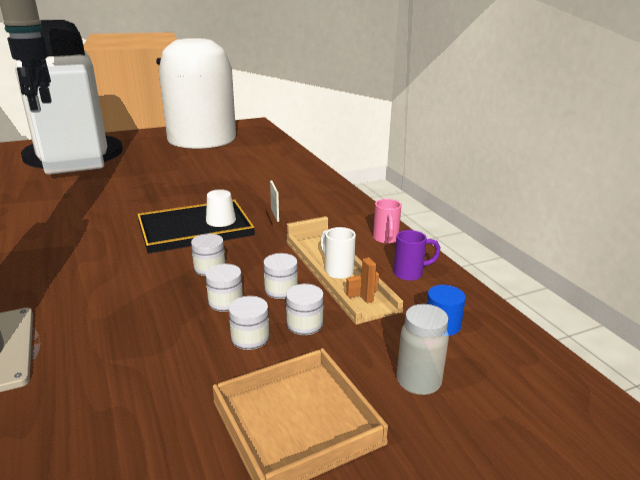

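View pics/wrist0.png

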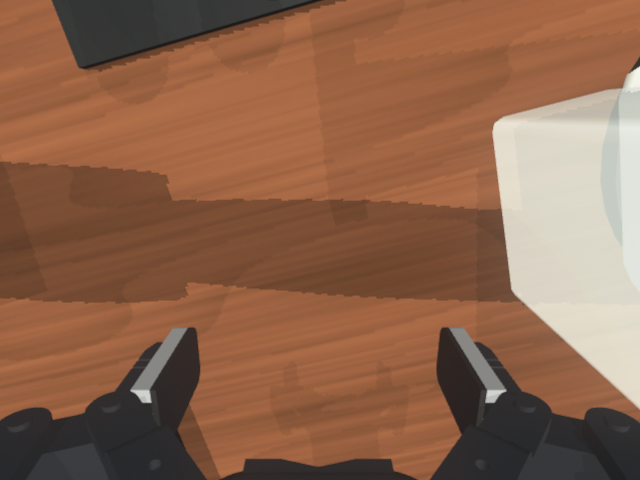

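```bash
cat > h.py <<'E'
import numpy as np, cv2
from scipy.spatial.transform import Rotation as R
from cell import ctrl, vision
def cam(n):
    p=vision.camera_params(n); return p,R.from_euler('xyz',p['rotation']).as_matrix(),np.array(p['position'])
def pts(C,u,v,d):
    p,M,t=C; u=np.asarray(u,float);v=np.asarray(v,float);d=np.asarray(d,float)
    c=np.stack([(u-p['cx'])/p['fx']*d,-(v-p['cy'])/p['fy']*d,-d],-1)
    return c@M.T+t
def plane(C,u,v,z):
    p,M,t=C; r=pts(C,u,v,np.ones_like(np.asarray(u,float)))-t
    return t+r*((z-t[2])/r[...,2])[...,None]
def proj(C,P):
    p,M,t=C; c=(np.asarray(P,float)-t)@M
    return np.stack([p['cx']+p['fx']*c[...,0]/-c[...,2],p['cy']-p['fy']*c[...,1]/-c[...,2]],-1)
def cloud(n,im,d,C):
    v,u=np.mgrid[0:480,0:640]; return pts(C,u,v,d)
E
python3 - <<'E'
from h import *
C=cam('top');d=np.load('pics/top0d.npy')
im=cv2.imread('pics/top0.png')
P=cloud('top',im,d,C)
for u,v in [(50,450),(320,470),(310,298),(366,298),(246,350),(310,351),(368,345),(408,197),(462,242),(157,375),(450,345),(260,240),(232,240),(350,235),(360,237),(150,312)]:
    print(u,v,np.round(P[v,u],1))
np.save('pics/topP.npy',P)
for n in ['side']:
    C=cam(n);d=np.load('pics/side0d.npy');Q=cloud(n,im,d,C)
    for u,v in [(100,400),(208,240),(280,262),(425,320),(367,263),(15,340)]: print(u,v,np.round(Q[v,u],1))
E
```

```text
50 450 [231.7 552.2   2.3]
320 470 [184.6 -20.4  -0.3]
310 298 [542.4  -3.   65.4]
366 298 [ 541.7 -122.4   59.1]
246 350 [436.  131.2  62.8]
310 351 [432.5  -2.1  61.6]
368 345 [ 443.4 -123.3   62.9]
408 197 [ 763.3 -221.5   62.3]
462 242 [ 648.9 -316.2  121.7]
157 375 [383.9 332.    5.7]
450 345 [ 440.8 -309.5    6.8]
260 240 [681.6 111.4   4.6]
232 240 [672.7 167.5  50.7]
350 235 [681.3 -92.   50.2]
360 237 [ 667.8 -110.1   91.9]
150 312 [515.9 329.7  78.7]
100 400 [ 197.4 -178.5    0.5]
208 240 [435.3 138.6  63. ]
280 262 [537.8  -7.1  65.8]
425 320 [ 640.3 -332.3  119.8]
367 263 [ 664.4 -114.5   92.6]
15 340 [81.7  5.7 12.5]
```

```bash
cat > tins.py <<'E'
from h import *
import sys
def measure(n,im,d,C):
    # white-ish lids at height ~64
    P=cloud(n,im,d,C)
    hsv=cv2.cvtColor(im,cv2.COLOR_BGR2HSV)
    m=((hsv[...,1]<45)&(hsv[...,2]>150)&(abs(P[...,2]-63.5)<9)&(P[...,0]<950)&(P[...,0]>300)&(abs(P[...,1])<480)).astype(np.uint8)
    m=cv2.morphologyEx(m,cv2.MORPH_OPEN,np.ones((3,3)))
    k,l,s,c=cv2.connectedComponentsWithStats(m)
    for i in range(1,k):
        if s[i,4]<120: continue
        ys,xs=np.nonzero(l==i); q=plane(C,xs,ys,64.)
        (cx,cy),r=cv2.minEnclosingCircle(q[:,:2].astype(np.float32))
        print(n,'px',c[i].round(),s[i,4],'centroid',q[:,:2].mean(0).round(1),'circ',round(cx,1),round(cy,1),round(r,1),'z',np.median(P[ys,xs,2]).round(1))
if __name__=='__main__':
    for n in ['top','side']:
        C=cam(n); im,d=vision.get_image(n); measure(n,im,d,C)
        if len(sys.argv)>1: cv2.imwrite(f'pics/{n}{sys.argv[1]}.png',im)
E
python3 - <<'E'
from tins import *
for n in ['top','side']:
    C=cam(n); measure(n,cv2.imread(f'pics/{n}0.png'),np.load(f'pics/{n}0d.npy'),C)
P=np.load('pics/topP.npy')
def box(name,x0,x1,y0,y1,z0,z1):
    m=(P[...,0]>x0)&(P[...,0]<x1)&(P[...,1]>y0)&(P[...,1]<y1)&(P[...,2]>z0)&(P[...,2]<z1)
    q=P[m]; r=cv2.minAreaRect(q[:,:2].astype(np.float32)); print(name,m.sum(),np.round(r[0],1),np.round(r[1],1),round(r[2],2),'z',np.median(q[:,2]).round(1),q.min(0).round(),q.max(0).round())
box('mugrim',600,760,-60,110,78,102)
box('stop',600,760,130,200,43,58)
box('rails',600,760,-200,190,18,30)
box('post',600,760,-200,-50,85,100)
box('face',600,760,-200,-50,44,56)
box('tray',300,620,200,480,15,24)
box('box',300,620,-460,-200,30,40)
box('cup',450,620,250,400,66,80)
box('jar',560,720,-400,-250,112,128)
box('card',560,760,200,420,30,100)
E
```

```text
top px [366. 297.] 700 centroid [ 542.5 -123. ] circ 543.0 -122.6 32.0 z 63.9
top px [309. 298.] 681 centroid [542.7  -1.6] circ 543.1 -1.9 31.6 z 63.8
top px [368. 345.] 732 centroid [ 443.2 -122.6] circ 443.1 -122.7 31.9 z 63.6
top px [245. 350.] 746 centroid [435.3 133.3] circ 435.0 133.4 32.1 z 63.7
top px [309. 351.] 741 centroid [433.   -0.7] circ 433.2 -0.6 31.6 z 63.5
side px [219. 203.] 180 centroid [502.7 315. ] circ 500.3 321.6 34.8 z 63.7
side px [207. 243.] 472 centroid [429.6 125.2] circ 430.8 125.2 40.8 z 63.8
side px [339. 253.] 218 centroid [658.5 -14. ] circ 662.2 -5.9 31.5 z 63.7
side px [280. 264.] 563 centroid [537.2  -9.6] circ 536.3 -8.8 38.8 z 63.8
side px [223. 275.] 619 centroid [428.1  -8.5] circ 429.6 -8.1 38.8 z 63.8
side px [304. 296.] 736 centroid [ 537.3 -129.8] circ 536.2 -128.3 37.9 z 63.8
side px [248. 309.] 823 centroid [ 437.8 -129.9] circ 439.2 -129.2 37.5 z 63.9
side px [426. 361.] 327 centroid [ 635.1 -353.5] circ 638.5 -349.5 29.0 z 63.7
mugrim 269 [665.9  15. ] [58.8 78.6] 38.63 z 90.8 [643. -21.  78.] [702.  62.  98.]
stop 259 [670.  171.3] [97.1 12.1] 1.15 z 49.8 [622. 165.  43.] [719. 178.  54.]
rails 1661 [674.3 -12. ] [130.  388.8] 6.26 z 23.8 [ 622. -200.   18.] [759. 178.  30.]
post 102 [ 673.1 -110.4] [16.1 26.1] 0.48 z 92.9 [ 665. -123.   85.] [681. -97.  97.]
face 181 [ 709.6 -129.8] [ 52.  155.3] 42.21 z 50.5 [ 641. -199.   44.] [757. -84.  55.]
tray 1234 [448.4 329.6] [172.6 239.2] 89.18 z 20.6 [328. 242.  15.] [568. 416.  24.]
box 1103 [ 488.5 -328.7] [264.4 181.1] 4.43 z 34.2 [ 350. -428.   30.] [ 620. -236.   40.]
cup 594 [511.3 336.3] [56.2 54.9] 2.01 z 75.9 [483. 309.  66.] [540. 364.  80.]
jar 702 [ 650.8 -324.2] [60.1 59.8] 13.26 z 119.6 [ 621. -354.  112.] [ 681. -294.  125.]
card 224 [639.3 307.1] [80.9  5.6] 81.71 z 77.5 [631. 267.  30.] [648. 347.  91.]
```

```bash
cat > go.py <<'E'
from h import *
def slide(x,y,z,yaw=None,s=None):
    s=s or ctrl.read_state()
    M=R.from_euler('xyz',s['tool_rot']).as_matrix()
    d=M.T@(np.array([x,y,z])-s['eef_pos'])
    t=0
    if yaw is not None:
        t=-(yaw-s['tool_rot'][2]); t=(t+np.pi)%(2*np.pi)-np.pi
    return d.round(1),round(t,3)
if __name__=='__main__':
    import sys
    a=[float(v) for v in sys.argv[1:]]
    s=ctrl.read_state(); print('t',round(s['clock'],2),'pos',s['eef_pos'].round(1),'rot',np.round(s['tool_rot'],3),'F',s['force'].round(2),'w',round(s['width'],1))
    for i in range(0,len(a)-len(a)%3,3): print(a[i:i+3],*slide(*a[i:i+3],a[-1] if len(a)%3==1 else None))
E
python3 - <<'E'
from h import *
P=np.load('pics/topP.npy')
m=(P[...,0]>610)&(P[...,0]<735)&(P[...,1]>-150)&(P[...,1]<150)&(abs(P[...,2]-24)<3)
q=P[m]
for lo,hi in [(610,640),(705,735)]:
    r=q[(q[:,0]>lo)&(q[:,0]<hi)]; f=np.polyfit(r[:,1],r[:,0],1); print(len(r),f,r[:,0].min(),r[:,0].max())
m=(P[...,0]>600)&(P[...,0]<740)&(P[...,1]>-60)&(P[...,1]<110)&(P[...,2]>87)
q=P[m]; q2=q[q[:,1]<35]; 
A=np.c_[2*q2[:,:2],np.ones(len(q2))]; s=np.linalg.lstsq(A,(q2[:,:2]**2).sum(1),rcond=None)[0]; print('mug',s[:2],np.sqrt(s[2]+s[:2]@s[:2]),q2[:,:2].min(0),q2[:,:2].max(0))
h=q[q[:,1]>40] if (q[:,1]>40).any() else None; print(None if h is None else h.mean(0))
m=(P[...,0]>600)&(P[...,0]<740)&(P[...,1]>35)&(P[...,1]<110)&(P[...,2]>35); print('handle',P[m].mean(0),P[m].max(0))
m=(P[...,0]>300)&(P[...,0]<560)&(P[...,1]>-460)&(P[...,1]<-200)&(P[...,2]>30)&(P[...,2]<40)
r=cv2.minAreaRect(P[m][:,:2].astype(np.float32)); print('box',r)
im=cv2.imread('pics/top0.png')
E
python3 go.py 665 2 150 1.585
```

```text
611 [-1.02651505e-02  6.29613879e+02] 622.3291106089204 636.9634908634598
542 [-1.01685777e-02  7.15622220e+02] 707.988389156853 722.6904215958846
mug [672.20969222   6.88545556] 27.685736038353976 [642.79140943 -21.40580172] [702.10136814  33.80355264]
None
handle [663.61809316  53.72042462  71.35327096] [677.6944028   69.76940688  94.34745044]
box ((446.48291015625, -331.971923828125), (179.93746948242188, 181.12669372558594), 4.458244323730469)
t 0.15 pos [160.5 629.4 230.6] rot [-3.14  -0.     2.892] F [-0.11  0.17 -0.81] w 85.4
[665.0, 2.0, 150.0] [-643.9 -483.2   81.3] 1.307
```

```bash
python3 - <<'E'
import cv2
im=cv2.imread('pics/top0.png')[200:290,215:395]
cv2.imwrite('pics/rackz.png',cv2.resize(im,None,fx=4,fy=4,interpolation=cv2.INTER_CUBIC))
E
```

```text
(no output)
```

View pics/rackz.png

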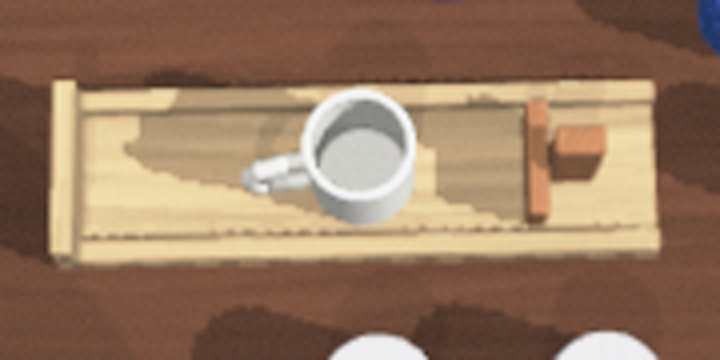

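>>> play_rows(slide=[[-643, -483, 30], [-643, -483, 30], [-643, -483, 30], [-643, -483, 30], [-643, -483, 30]], turn=[0.6, 0.9, 1.1, 1.31, 1.31], fingers=[1, 1, 1, 1, 1])

```text
clock: 0.78
eef_pos: [357.1, 384.6, 219.6]
tool_rot: [-3.141, 0.001, 1.948]
force: [0.3, 0.2, -0.0]
width: 85.5
```

```bash
python3 go.py 672.5 7 190 1.58
```

```text
t 0.78 pos [357.1 384.6 219.6] rot [-3.141e+00  1.000e-03  1.948e+00] F [ 0.34  0.15 -0.04] w 85.5
[672.5, 7.0, 190.0] [-467.3  154.    30. ] 0.368
```

>>> play_rows(slide=[[-467, 154, 30], [-467, 154, 30], [-467, 154, 30], [-467, 154, 30], [-467, 154, 30]], turn=[0.18, 0.37, 0.37, 0.37, 0.37], fingers=[1, 1, 1, 1, 1])

```text
clock: 1.4
eef_pos: [557.0, 145.4, 200.7]
tool_rot: [-3.142, 0.001, 1.579]
force: [1.0, 1.2, -0.5]
width: 85.9
```

```bash
python3 go.py 672.5 7 160 1.58
```

```text
t 1.4 pos [557.  145.4 200.7] rot [-3.142e+00  1.000e-03  1.579e+00] F [ 1.02  1.24 -0.52] w 85.9
[672.5, 7.0, 160.0] [-139.3  114.4   40.7] -0.001
```

>>> play_rows(slide=[[-139, 114, 10], [-139, 114, 30], [-139, 114, 41], [-139, 114, 41], [-139, 114, 41]], turn=[0, 0, 0, 0, 0], fingers=[1, 1, 1, 1, 1])

```text
clock: 2.02
eef_pos: [671.5, 7.8, 159.0]
tool_rot: [-3.14, -0.0, 1.579]
force: [1.0, 0.6, 0.4]
width: 85.8
```

```bash
python3 go.py 672.5 7 50 1.58; python3 - <<'E'
from h import *
im,d=vision.get_image('wrist'); cv2.imwrite('pics/w1.png',im)
E
```

```text
t 2.02 pos [671.5   7.8 159. ] rot [-3.14  -0.     1.579] F [1.01 0.62 0.38] w 85.8
[672.5, 7.0, 50.0] [ -0.8   1.2 109. ] -0.001
```

View pics/w1.png

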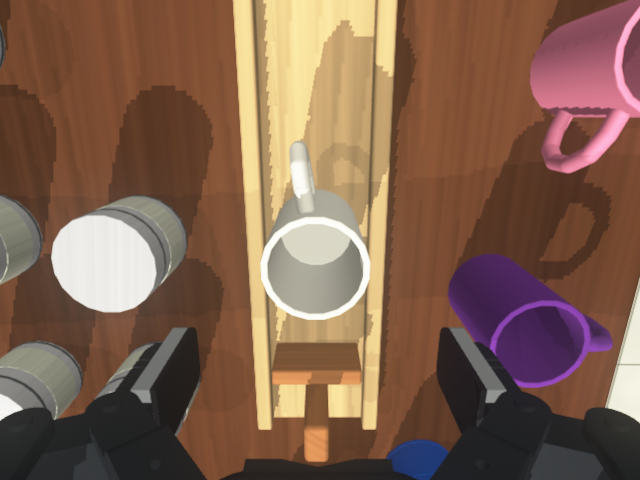

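>>> play_rows(slide=[[-1, 1, 50], [-1, 1, 100], [-1, 1, 109], [-1, 1, 109]], turn=[0, 0, 0, 0], fingers=[1, 1, 1, 0.7])

```text
clock: 2.58
eef_pos: [672.9, 9.2, 51.6]
tool_rot: [-3.142, -0.001, 1.582]
force: [0.3, 0.3, 0.1]
width: 69.6
```

>>> play_rows(slide=[[0, 0, 0], [0, 0, 0], [0, 0, 0], [0, 0, 0], [0, 0, 0]], turn=[0, 0, 0, 0, 0], fingers=[0.4, 0.4, 0.4, 0.4, 0.4])

```text
clock: 3.2
eef_pos: [674.4, 9.5, 53.7]
tool_rot: [3.138, -0.002, 1.582]
force: [-0.8, 1.0, 6.1]
width: 58.9
```

>>> play_rows(slide=[[0, 0, -40], [0, 0, -100], [0, 0, -110], [0, 0, -110]], turn=[0, 0, 0, 0], fingers=[0.4, 0.4, 0.4, 0.4])

```text
clock: 3.7
eef_pos: [674.0, 9.5, 164.2]
tool_rot: [3.137, -0.002, 1.582]
force: [-0.5, -0.2, -3.6]
width: 58.9
```

```bash
python3 go.py 392 322 155 1.58
```

```text
t 3.7 pos [674.    9.5 164.2] rot [ 3.137e+00 -2.000e-03  1.582e+00] F [-0.48 -0.17 -3.58] w 58.9
[392.0, 322.0, 155.0] [ 315.6 -278.6    8.7] 0.002
```

>>> play_rows(slide=[[316, -279, 9], [316, -279, 9], [316, -279, 9], [316, -279, 9], [316, -279, 9]], turn=[0, 0, 0, 0, 0], fingers=[0.4, 0.4, 0.4, 0.4, 0.4])

```text
clock: 4.32
eef_pos: [461.8, 242.1, 155.2]
tool_rot: [3.141, -0.0, 1.582]
force: [0.0, 0.9, -2.5]
width: 58.8
```

```bash
python3 go.py 392 322 155 1.58
```

```text
t 4.33 pos [461.8 242.1 155.2] rot [ 3.141 -0.     1.582] F [ 0.02  0.9  -2.46] w 58.8
[392.0, 322.0, 155.0] [ 80.7 -68.9   0.1] 0.002
```

>>> play_rows(slide=[[81, -69, 0], [81, -69, 0], [81, -69, 0], [81, -69, 50], [81, -69, 80]], turn=[0, 0, 0, 0, 0], fingers=[0.4, 0.4, 0.4, 0.4, 0.4])

```text
clock: 4.95
eef_pos: [390.8, 320.6, 72.4]
tool_rot: [-3.14, 0.003, 1.581]
force: [-0.4, 1.5, -1.0]
width: 59.1
```

```bash
python3 go.py 392 322 52.5 1.58; python3 - <<'E'
from h import *
im,d=vision.get_image('side'); cv2.imwrite('pics/s2.png',im[100:340,100:420])
E
```

```text
t 4.95 pos [390.8 320.6  72.4] rot [-3.140e+00  3.000e-03  1.581e+00] F [-0.38  1.49 -1.01] w 59.1
[392.0, 322.0, 52.5] [ 1.5  1.2 19.9] 0.001
```

View pics/s2.png

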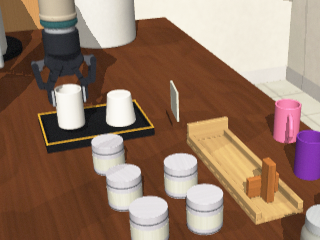

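>>> play_rows(slide=[[1, 1, 14], [1, 1, 20], [1, 1, 20], [1, 1, 20]], turn=[0, 0, 0, 0], fingers=[0.4, 0.4, 0.4, 0.4])

```text
clock: 5.5
eef_pos: [390.2, 318.6, 51.7]
tool_rot: [-3.135, 0.006, 1.58]
force: [-4.7, -6.0, 20.4]
width: 58.9
```

>>> play_rows(slide=[[0, 0, 0], [0, 0, 0], [0, 0, 0], [0, 0, 0]], turn=[0, 0, 0, 0], fingers=[0.75, 0.9, 1, 1])

```text
clock: 6.0
eef_pos: [390.2, 318.6, 51.5]
tool_rot: [-3.135, 0.007, 1.58]
force: [0.9, -0.5, -0.5]
width: 85.4
```

>>> play_rows(slide=[[0, 0, -30], [0, 0, -90], [0, 0, -110], [0, 0, -110]], turn=[0, 0, 0, 0], fingers=[1, 1, 1, 1])

```text
clock: 6.5
eef_pos: [391.7, 320.2, 162.8]
tool_rot: [-3.138, 0.004, 1.58]
force: [-0.3, 0.2, -0.3]
width: 85.2
```

```bash
python3 tins.py 3; python3 go.py 435 133 130 1.58;python3 - <<'E'
from h import *
im=cv2.imread('pics/side3.png'); cv2.imwrite('pics/s3.png',im[100:400,100:450])
E
```

```text
top px [309. 298.] 695 centroid [542.7  -1.8] circ 543.1 -1.9 31.6 z 63.9
top px [366. 297.] 705 centroid [ 543.  -122.9] circ 542.9 -122.5 32.1 z 63.8
top px [368. 345.] 736 centroid [ 443.  -122.7] circ 443.1 -122.7 31.9 z 63.5
top px [245. 350.] 745 centroid [435.2 133.6] circ 435.0 133.4 32.1 z 63.7
top px [309. 351.] 736 centroid [432.8  -0.6] circ 433.2 -0.6 31.6 z 63.7
side px [219. 203.] 164 centroid [503.1 314.3] circ 504.3 318.9 31.9 z 63.4
side px [169. 215.] 183 centroid [384.9 290.6] circ 384.7 296.6 32.4 z 63.3
side px [206. 243.] 472 centroid [429.2 125.3] circ 430.2 125.8 40.2 z 63.8
side px [280. 264.] 557 centroid [537.   -9.1] circ 537.8 -8.6 38.5 z 63.8
side px [223. 275.] 620 centroid [427.7  -8.3] circ 429.8 -8.4 39.1 z 63.8
side px [304. 296.] 737 centroid [ 537.2 -129.9] circ 538.1 -129.0 37.8 z 63.8
side px [248. 309.] 830 centroid [ 437.6 -130.1] circ 439.2 -129.4 37.7 z 63.9
side px [426. 361.] 320 centroid [ 634.5 -353.4] circ 637.8 -349.3 27.2 z 63.4
t 6.6 pos [390.3 319.3 160.8] rot [-3.134  0.007  1.58 ] F [-0.01 -0.24 -0.42] w 85.3
[435.0, 133.0, 130.0] [-186.4   43.2   31.8] 0.0
```

View pics/s3.png

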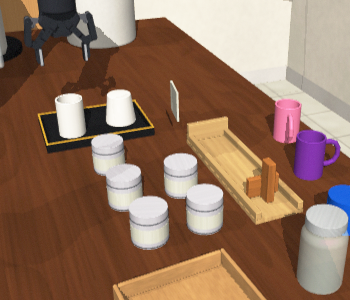

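>>> play_rows(slide=[[-186, 43, 10], [-186, 43, 20], [-186, 43, 32], [-186, 43, 32], [-186, 43, 60]], turn=[0, 0, 0, 0, 0], fingers=[1, 1, 1, 1, 1])

```text
clock: 7.22
eef_pos: [435.4, 132.7, 101.4]
tool_rot: [-3.135, 0.007, 1.578]
force: [-0.1, 0.7, -0.4]
width: 85.2
```

```bash
python3 go.py 435 133 25 1.58
```

```text
t 7.22 pos [435.4 132.7 101.4] rot [-3.135  0.007  1.578] F [-0.05  0.71 -0.42] w 85.2
[435.0, 133.0, 25.0] [ 0.9  0.1 76.4] -0.002
```

>>> play_rows(slide=[[1, 0, 50], [1, 0, 76], [1, 0, 76], [1, 0, 76], [1, 0, 76]], turn=[0, 0, 0, 0, 0], fingers=[1, 1, 0.5, 0.5, 0.5])

```text
clock: 7.85
eef_pos: [435.5, 133.7, 26.2]
tool_rot: [-3.137, 0.006, 1.578]
force: [-0.6, 0.0, -1.6]
width: 63.1
```

>>> play_rows(slide=[[0, 0, 0], [0, 0, -50], [0, 0, -100], [0, 0, -110], [0, 0, -110]], turn=[0, 0, 0, 0, 0], fingers=[0.5, 0.5, 0.5, 0.5, 0.5])

```text
clock: 8.48
eef_pos: [436.1, 134.9, 136.7]
tool_rot: [-3.138, 0.005, 1.579]
force: [-0.9, 0.1, -0.7]
width: 62.9
```

>>> play_rows(slide=[[0, 0, 0], [0, 0, 0]], turn=[0, 0], fingers=[0.5, 0.5])

```text
clock: 8.72
eef_pos: [435.4, 134.7, 135.6]
tool_rot: [-3.136, 0.006, 1.579]
force: [-0.2, -0.4, -0.9]
width: 62.9
```

```bash
python3 go.py 671 128 135 1.58;  python3 go.py 490 -290 135 1.58
```

```text
t 8.72 pos [435.4 134.7 135.6] rot [-3.136  0.006  1.579] F [-0.2  -0.39 -0.93] w 62.9
[671.0, 128.0, 135.0] [ -8.6 235.6  -0.6] -0.001
t 8.72 pos [435.4 134.7 135.6] rot [-3.136  0.006  1.579] F [-0.2  -0.39 -0.93] w 62.9
[490.0, -290.0, 135.0] [-425.1   51.1    3. ] -0.001
```

```bash
python3 go.py 406 -379 120 1.58
```

```text
t 8.72 pos [435.4 134.7 135.6] rot [-3.136  0.006  1.579] F [-0.2  -0.39 -0.93] w 62.9
[406.0, -379.0, 120.0] [-513.3  -33.6   19. ] -0.001
```

>>> play_rows(slide=[[-60, 20, 0], [-120, 20, 0], [-182, 20, 0], [-244, 10, 0], [-306, 0, 0]], turn=[0, 0, 0, 0, 0], fingers=[0.5, 0.5, 0.5, 0.5, 0.5])

```text
clock: 9.35
eef_pos: [437.2, -172.6, 136.6]
tool_rot: [-3.135, 0.006, 1.579]
force: [0.7, -0.6, -1.7]
width: 62.9
```

```bash
python3 go.py 406 -379 120 1.58
```

```text
t 9.35 pos [ 437.2 -172.6  136.6] rot [-3.135  0.006  1.579] F [ 0.75 -0.61 -1.66] w 62.9
[406.0, -379.0, 120.0] [-206.   -32.8   18. ] -0.001
```

>>> play_rows(slide=[[-60, -33, 0], [-122, -33, 0], [-184, -33, 5], [-206, -33, 18], [-206, -33, 18]], turn=[0, 0, 0, 0, 0], fingers=[0.5, 0.5, 0.5, 0.5, 0.5])

```text
clock: 9.98
eef_pos: [403.8, -381.4, 118.1]
tool_rot: [-3.132, 0.005, 1.574]
force: [-0.3, 0.7, -2.4]
width: 62.9
```

```bash
python3 go.py 406 -379 34 1.58
```

```text
t 9.97 pos [ 403.8 -381.4  118.1] rot [-3.132  0.005  1.574] F [-0.31  0.65 -2.44] w 62.9
[406.0, -379.0, 34.0] [ 2.8  3.  84.1] -0.006
```

>>> play_rows(slide=[[3, 3, 40], [3, 3, 70], [3, 3, 83], [3, 3, 84]], turn=[0, 0, 0, 0], fingers=[0.5, 0.5, 0.5, 0.5])

```text
clock: 10.48
eef_pos: [405.7, -377.8, 33.4]
tool_rot: [-3.131, 0.004, 1.575]
force: [-0.2, -0.9, -1.2]
width: 62.8
```

Not quite pressing yet; a touch lower, then release.

>>> play_rows(slide=[[0, 0, 1], [0, 0, 1], [0, 0, 1], [0, 0, 1]], turn=[0, 0, 0, 0], fingers=[0.5, 0.8, 1, 1])

```text
clock: 10.98
eef_pos: [405.9, -378.0, 32.9]
tool_rot: [-3.132, 0.004, 1.575]
force: [0.6, -0.7, -0.7]
width: 85.2
```

>>> play_rows(slide=[[0, 0, -50], [0, 0, -90], [0, 0, -90]], turn=[0, 0, 0], fingers=[1, 1, 1])

```text
clock: 11.35
eef_pos: [408.5, -379.3, 126.0]
tool_rot: [-3.137, 0.009, 1.575]
force: [0.1, -0.7, -0.3]
width: 85.7
```

```bash
python3 tins.py 4; python3 go.py 443 -123 105 1.58
```

```text
top px [366. 297.] 692 centroid [ 543.5 -122.9] circ 543.3 -122.9 31.8 z 63.8
top px [309. 298.] 679 centroid [542.5  -1.3] circ 542.5 -1.5 31.3 z 63.7
top px [368. 346.] 706 centroid [ 442.2 -122.4] circ 442.3 -122.5 31.6 z 63.7
top px [309. 351.] 740 centroid [432.9  -0.6] circ 433.2 -0.6 31.6 z 63.6
top px [484. 356.] 125 centroid [ 418.9 -364.5] circ 417.3 -365.4 16.9 z 70.1
side px [217. 203.] 151 centroid [498.5 314.2] circ 498.3 317.1 33.2 z 63.6
side px [170. 214.] 185 centroid [385.3 291.5] circ 386.2 298.4 32.2 z 63.5
side px [223. 275.] 635 centroid [427.6  -8.6] circ 430.1 -8.5 39.1 z 63.9
side px [237. 304.] 152 centroid [ 426.2 -109.4] circ 426.3 -107.0 22.0 z 64.2
side px [425. 361.] 341 centroid [ 633.2 -352.2] circ 636.4 -349.9 28.8 z 63.6
side px [282. 421.] 1715 centroid [ 405.6 -378.5] circ 405.6 -376.3 37.8 z 70.8
t 11.45 pos [ 406.9 -377.4  123.1] rot [-3.132  0.004  1.575] F [-0.5   0.65 -1.35] w 85.5
[443.0, -123.0, 105.0] [254.3  37.4  16.6] -0.005
```

>>> play_rows(slide=[[62, 37, 0], [124, 37, 0], [186, 37, 0], [248, 36, 10], [254, 36, 17]], turn=[0, 0, 0, 0, 0], fingers=[1, 1, 1, 1, 1])

```text
clock: 12.08
eef_pos: [440.1, -118.2, 103.1]
tool_rot: [-3.128, 0.001, 1.582]
force: [-0.0, -0.5, 0.3]
width: 85.4
```

```bash
python3 go.py 442.5 -122.7 25 1.58
```

```text
t 12.07 pos [ 440.1 -118.2  103.1] rot [-3.128e+00  1.000e-03  1.582e+00] F [-0.01 -0.5   0.35] w 85.4
[442.5, -122.7, 25.0] [-4.4  3.5 78. ] 0.002
```

>>> play_rows(slide=[[-4, 3, 20], [-4, 3, 65], [-4, 3, 78], [-4, 3, 78], [-4, 3, 78]], turn=[0, 0, 0, 0, 0], fingers=[1, 1, 0.9, 0.5, 0.5])

```text
clock: 12.7
eef_pos: [442.4, -122.9, 25.7]
tool_rot: [-3.129, 0.002, 1.581]
force: [-0.3, 0.3, -0.7]
width: 62.4
```

>>> play_rows(slide=[[0, 0, 0], [0, 0, -50], [0, 0, -100], [0, 0, -110], [0, 0, -110]], turn=[0, 0, 0, 0, 0], fingers=[0.5, 0.5, 0.5, 0.5, 0.5])

```text
clock: 13.32
eef_pos: [444.2, -122.3, 136.4]
tool_rot: [-3.131, 0.002, 1.582]
force: [-0.4, -0.4, -1.8]
width: 63.2
```

>>> play_rows(slide=[[0, 0, 0], [0, 0, 0]], turn=[0, 0], fingers=[0.5, 0.5])

```text
clock: 13.58
eef_pos: [443.4, -122.2, 135.3]
tool_rot: [-3.128, 0.001, 1.582]
force: [0.2, -0.4, -1.6]
width: 62.9
```

```bash
python3 go.py 671.3 127 135 1.58;  python3 go.py 399 -291 125 1.58
```

```text
t 13.57 pos [ 443.4 -122.2  135.3] rot [-3.128e+00  1.000e-03  1.582e+00] F [ 0.22 -0.36 -1.59] w 62.9
[671.3, 127.0, 135.0] [246.7 230.6  -3. ] 0.002
t 13.57 pos [ 443.4 -122.2  135.3] rot [-3.128e+00  1.000e-03  1.582e+00] F [ 0.22 -0.36 -1.59] w 62.9
[399.0, -291.0, 125.0] [-168.3  -46.1   11.2] 0.002
```

>>> play_rows(slide=[[-60, -20, 0], [-122, -46, 0], [-168, -46, 5], [-168, -46, 11], [-168, -46, 30]], turn=[0, 0, 0, 0, 0], fingers=[0.5, 0.5, 0.5, 0.5, 0.5])

```text
clock: 14.2
eef_pos: [398.8, -291.0, 105.4]
tool_rot: [-3.128, 0.001, 1.581]
force: [0.0, 0.1, -1.2]
width: 62.8
```

```bash
python3 go.py 399 -291 33 1.58
```

```text
t 14.2 pos [ 398.8 -291.   105.4] rot [-3.128e+00  1.000e-03  1.581e+00] F [ 0.05  0.11 -1.18] w 62.8
[399.0, -291.0, 33.0] [ 0.   1.2 72.4] 0.001
```

>>> play_rows(slide=[[0, 1, 40], [0, 1, 65], [0, 1, 72], [0, 1, 73], [0, 1, 73]], turn=[0, 0, 0, 0, 0], fingers=[0.5, 0.5, 0.5, 0.5, 0.5])

```text
clock: 14.82
eef_pos: [399.3, -291.3, 33.1]
tool_rot: [-3.129, 0.002, 1.581]
force: [-0.1, -0.1, -0.7]
width: 63.0
```

>>> play_rows(slide=[[0, 0, 0], [0, 0, 0], [0, 0, 0], [0, 0, -50], [0, 0, -90]], turn=[0, 0, 0, 0, 0], fingers=[0.8, 1, 1, 1, 1])

```text
clock: 15.45
eef_pos: [400.3, -291.2, 124.2]
tool_rot: [-3.129, 0.002, 1.58]
force: [0.7, 0.3, -0.4]
width: 85.4
```

```bash
python3 tins.py 5; python3 go.py 433 -0.6 105 1.58
```

```text
top px [319. 288.] 695 centroid [563.2 -23.1] circ 563.2 -23.0 31.8 z 63.8
top px [366. 297.] 698 centroid [ 542.8 -122.8] circ 543.2 -122.9 31.8 z 63.7
top px [309. 351.] 727 centroid [ 4.328e+02 -4.000e-01] circ 433.1 -0.5 31.5 z 63.8
side px [170. 214.] 174 centroid [385.6 291. ] circ 385.9 296.2 30.5 z 62.9
side px [312. 299.] 320 centroid [ 546.6 -142. ] circ 543.7 -136.1 36.6 z 63.9
side px [425. 360.] 347 centroid [ 634.4 -352.4] circ 640.4 -346.7 29.9 z 63.6
side px [255. 379.] 1372 centroid [ 398.7 -292.1] circ 399.5 -290.7 38.9 z 70.8
side px [281. 421.] 1749 centroid [ 405.2 -377.6] circ 406.2 -376.1 37.9 z 70.8
t 15.55 pos [ 402.5 -292.8  126.6] rot [-3.136  0.006  1.581] F [ 0.43  0.34 -0.19] w 85.3
[433.0, -0.6, 105.0] [292.   33.5  19.6] 0.001
```

>>> play_rows(slide=[[62, 33, 0], [124, 33, 0], [186, 33, 0], [248, 33, 10], [292, 33, 19]], turn=[0, 0, 0, 0, 0], fingers=[1, 1, 1, 1, 1])

```text
clock: 16.18
eef_pos: [432.0, 2.0, 105.0]
tool_rot: [-3.135, 0.006, 1.582]
force: [0.6, 0.5, -0.7]
width: 85.5
```

```bash
python3 go.py 433 -0.5 25 1.58
```

```text
t 16.18 pos [432.   2. 105.] rot [-3.135  0.006  1.582] F [ 0.57  0.54 -0.67] w 85.5
[433.0, -0.5, 25.0] [-2.   1.4 80.1] 0.002
```

>>> play_rows(slide=[[-2, 1, 20], [-2, 1, 65], [-2, 1, 80], [-2, 1, 80], [-2, 1, 80]], turn=[0, 0, 0, 0, 0], fingers=[1, 1, 0.9, 0.5, 0.5])

```text
clock: 16.8
eef_pos: [432.2, -0.6, 25.0]
tool_rot: [-3.135, 0.006, 1.583]
force: [-0.3, -0.5, -4.6]
width: 63.1
```

>>> play_rows(slide=[[0, 0, 0], [0, 0, -50], [0, 0, -100], [0, 0, -110], [0, 0, -110]], turn=[0, 0, 0, 0, 0], fingers=[0.5, 0.5, 0.5, 0.5, 0.5])

```text
clock: 17.42
eef_pos: [432.9, 0.6, 135.1]
tool_rot: [-3.135, 0.006, 1.584]
force: [-0.5, -0.6, -5.4]
width: 62.8
```

>>> play_rows(slide=[[0, 0, 0], [0, 0, 0]], turn=[0, 0], fingers=[0.5, 0.5])

```text
clock: 17.68
eef_pos: [432.0, 0.6, 134.0]
tool_rot: [-3.133, 0.006, 1.583]
force: [0.2, 0.4, -5.0]
width: 63.0
```

```bash
python3 go.py 671.3 127 135 1.58;  python3 go.py 490.5 -328.6 125 1.58
```

```text
t 17.68 pos [432.    0.6 134. ] rot [-3.133  0.006  1.583] F [ 0.19  0.39 -4.99] w 63.0
[671.3, 127.0, 135.0] [123.4 240.8  -3.8] 0.003
t 17.68 pos [432.    0.6 134. ] rot [-3.133  0.006  1.583] F [ 0.19  0.39 -4.99] w 63.0
[490.5, -328.6, 125.0] [-329.8   54.4   10.5] 0.003
```

>>> play_rows(slide=[[20, 60, -4], [50, 120, -4], [80, 180, -4], [123, 240, -4], [118, 240, -4]], turn=[0, 0, 0, 0, 0], fingers=[0.5, 0.5, 0.5, 0.5, 0.5])

```text
clock: 18.3
eef_pos: [672.4, 126.2, 132.3]
tool_rot: [-3.132, 0.004, 1.589]
force: [-0.8, -0.5, -5.1]
width: 62.8
```

```bash
python3 go.py 671.3 125 60 671.3 125 33 1.58
```

```text
t 18.3 pos [672.4 126.2 132.3] rot [-3.132  0.004  1.589] F [-0.78 -0.49 -5.07] w 62.8
[671.3, 125.0, 60.0] [-0.9 -0.4 72.3] 0.009
[671.3, 125.0, 33.0] [-0.8 -0.1 99.3] 0.009
```

>>> play_rows(slide=[[-1, 0, 50], [-1, 0, 72], [-1, 0, 72]], turn=[0, 0, 0], fingers=[0.5, 0.5, 0.5])

```text
clock: 18.68
eef_pos: [669.2, 124.2, 57.4]
tool_rot: [-3.126, 0.005, 1.588]
force: [-0.3, -0.6, -3.8]
width: 62.6
```

```bash
python3 go.py 671.3 125 33 1.58; python3 - <<'E'
from h import *
im,d=vision.get_image('side'); cv2.imwrite('pics/s6.png',cv2.resize(im[170:350,230:450],None,fx=3,fy=3))
E
```

```text
t 18.68 pos [669.2 124.2  57.4] rot [-3.126  0.005  1.588] F [-0.34 -0.62 -3.79] w 62.6
[671.3, 125.0, 33.0] [ 0.9  2.5 24.3] 0.008
```

View pics/s6.png

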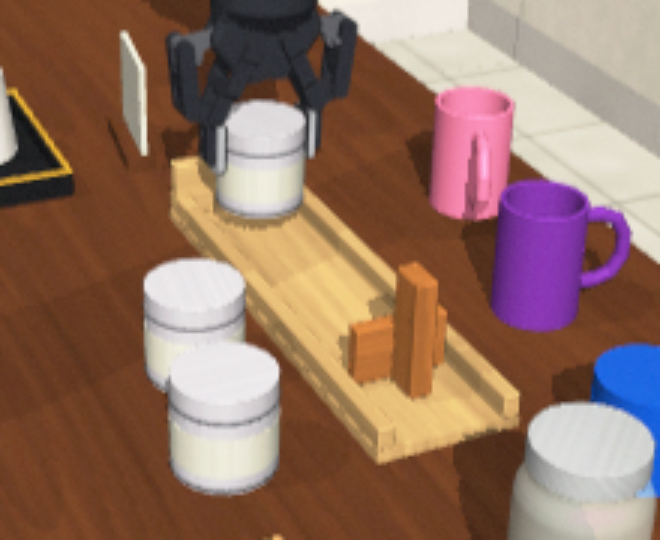

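>>> play_rows(slide=[[1, 2, 0], [1, 2, 14], [1, 2, 22], [1, 2, 24]], turn=[0, 0, 0, 0], fingers=[0.5, 0.5, 0.5, 0.5])

```text
clock: 19.23
eef_pos: [675.2, 124.9, 45.7]
tool_rot: [-3.136, 0.001, 1.588]
force: [-20.8, 0.2, 58.5]
width: 62.6
```

>>> play_rows(slide=[[0, 0, -12], [0, 0, -12], [0, 0, -12]], turn=[0, 0, 0], fingers=[0.5, 0.5, 0.5])

```text
clock: 19.6
eef_pos: [674.4, 125.1, 56.3]
tool_rot: [-3.134, 0.001, 1.588]
force: [0.3, -0.0, -4.6]
width: 63.2
```

```bash
python3 go.py 671.3 125 60 1.58; python3 - <<'E'
from h import *
for n in ['side','top','wrist']:
    im,d=vision.get_image(n); np.save(f'pics/{n}7d.npy',d); cv2.imwrite(f'pics/{n}7.png',im)
cv2.imwrite('pics/s7.png',cv2.resize(cv2.imread('pics/side7.png')[170:350,230:450],None,fx=3,fy=3))
cv2.imwrite('pics/t7.png',cv2.resize(cv2.imread('pics/top7.png')[200:290,215:395],None,fx=4,fy=4))
C=cam('side');P=cloud('side',None,np.load('pics/side7d.npy'),C)
m=(P[...,0]>630)&(P[...,0]<715)&(P[...,1]>80)&(P[...,1]<125)&(P[...,2]>30)&(P[...,2]<95)
q=P[m];
for a in range(30,95,5):
    r=q[abs(q[:,2]-a)<2.5]
    if len(r): print(a,len(r),r[:,0].min().round(1),r[:,0].max().round(1),r[:,1].min().round(1))
E
```

```text
t 19.6 pos [674.4 125.1  56.3] rot [-3.134e+00  1.000e-03  1.588e+00] F [ 0.3  -0.05 -4.6 ] w 63.2
[671.3, 125.0, 60.0] [-0.1 -3.1 -3.7] 0.008
30 3 658.5 668.1 96.6
35 49 642.7 696.4 92.0
40 55 642.2 703.3 90.4
45 56 642.2 701.5 90.4
50 57 642.4 702.5 89.4
55 58 640.4 700.7 91.5
60 53 641.2 701.0 90.5
65 67 635.5 712.7 90.4
70 80 631.0 711.6 90.1
75 78 630.1 712.6 92.1
80 74 630.1 713.3 87.9
85 73 630.5 714.7 90.7
90 82 630.4 713.9 89.7
```

View pics/s7.png

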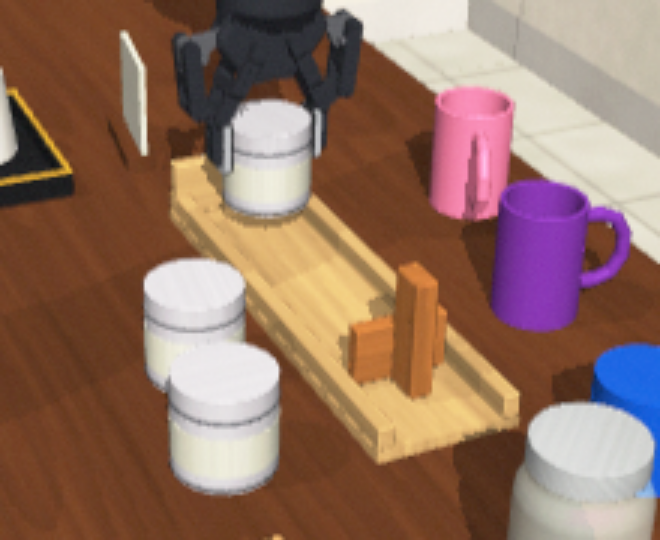

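View pics/t7.png

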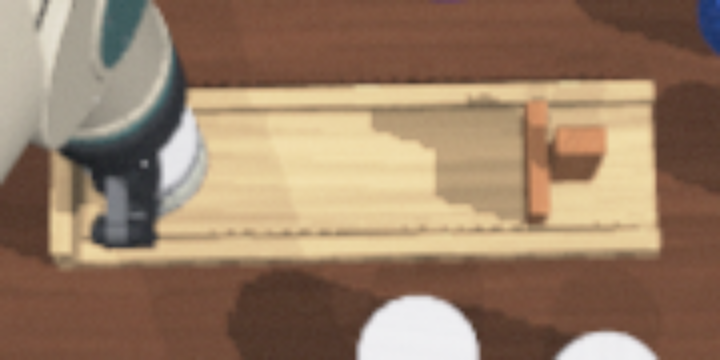

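View pics/wrist7.png

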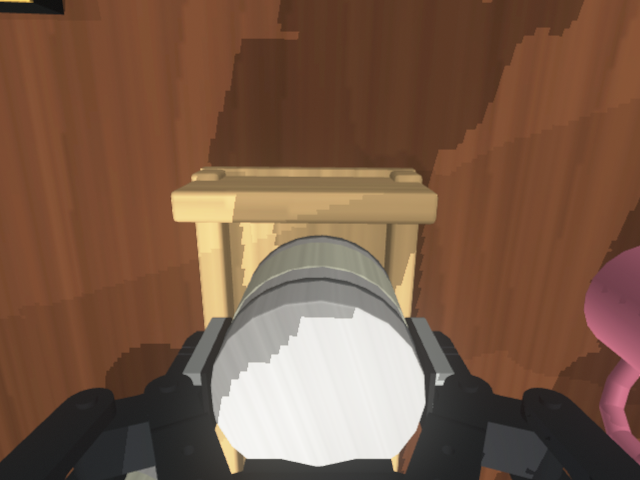

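>>> play_rows(slide=[[0, -3.2, 0], [0, -3.2, 0], [0, -3.2, 0]], turn=[0, 0, 0], fingers=[0.5, 0.5, 0.5])

```text
clock: 20.12
eef_pos: [671.0, 124.8, 55.8]
tool_rot: [-3.133, 0.001, 1.588]
force: [0.3, -0.1, -5.1]
width: 62.4
```

```bash
python3 go.py 671.3 125 36 1.58; python3 - <<'E'
from h import *
C=cam('wrist')
im,d=vision.get_image('wrist'); cv2.imwrite('pics/w8.png',cv2.resize(im[160:480,180:460],None,fx=2,fy=2))
P=cloud('w',im,d,C)
m=(abs(P[...,2]-24)<3)&(abs(P[...,0]-672)<60)&(P[...,1]>125)&(P[...,1]<160)
q=P[m]; print('rails',len(q)); 
for lo,hi in [(610,660),(685,735)]:
    r=q[(q[:,0]>lo)&(q[:,0]<hi)]; print(np.percentile(r[:,0],[2,50,98]).round(1))
m=(P[...,2]>30)&(P[...,2]<62)&(abs(P[...,0]-672)<40)&(P[...,1]>120)&(P[...,1]<160)
q=P[m];A=np.c_[2*q[:,:2],np.ones(len(q))]; s=np.linalg.lstsq(A,(q[:,:2]**2).sum(1),rcond=None)[0]; print('tin',len(q),s[:2],np.sqrt(s[2]+s[:2]@s[:2]))
E
```

```text
t 20.12 pos [671.  124.8  55.8] rot [-3.133e+00  1.000e-03  1.588e+00] F [ 0.27 -0.08 -5.11] w 62.4
[671.3, 125.0, 36.0] [ 0.2  0.4 19.8] 0.008
rails 3944
[619.5 625.5 631. ]
[705.  710.5 716.4]
tin 2782 [671.1219667  125.94471088] 32.035987359661945
```

View pics/w8.png

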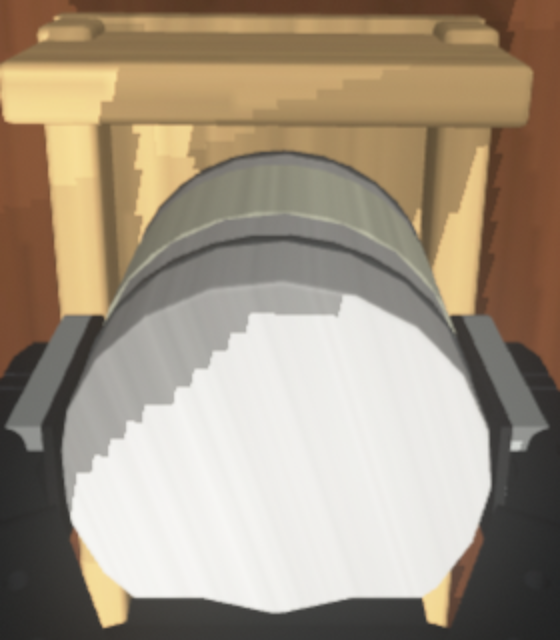

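>>> play_rows(slide=[[0, -3, 0], [0, -3, 8], [0, -3, 14], [0, -3, 18]], turn=[0, 0, 0, 0], fingers=[0.5, 0.5, 0.5, 0.5])

```text
clock: 20.68
eef_pos: [667.6, 124.8, 37.1]
tool_rot: [-3.132, 0.001, 1.588]
force: [0.5, -0.9, -5.3]
width: 63.0
```

>>> play_rows(slide=[[0, 0, 2], [0, 0, 4], [0, 0, 4.5], [0, 0, 4.5]], turn=[0, 0, 0, 0], fingers=[0.5, 0.5, 0.5, 0.5])

```text
clock: 21.18
eef_pos: [667.7, 124.7, 32.8]
tool_rot: [-3.133, 0.001, 1.588]
force: [0.5, -0.2, -4.5]
width: 62.7
```

>>> play_rows(slide=[[0, 0, 1.5], [0, 0, 2.5], [0, 0, 2.5]], turn=[0, 0, 0], fingers=[0.5, 0.5, 0.5])

```text
clock: 21.55
eef_pos: [668.0, 124.8, 31.6]
tool_rot: [-3.133, 0.001, 1.588]
force: [-2.5, 0.6, 4.9]
width: 62.7
```

Touching the floor. Release and rise.

>>> play_rows(slide=[[0, 0, 0], [0, 0, 0], [0, 0, 0], [0, 0, -50], [0, 0, -90]], turn=[0, 0, 0, 0, 0], fingers=[0.8, 1, 1, 1, 1])

```text
clock: 22.18
eef_pos: [669.0, 124.7, 122.8]
tool_rot: [-3.134, 0.001, 1.588]
force: [0.9, 1.1, 0.1]
width: 85.2
```

```bash
python3 tins.py 9; python3 go.py 563 -23 110 1.58;python3 - <<'E'
from h import *
im=cv2.imread('pics/side9.png'); cv2.imwrite('pics/s9.png',cv2.resize(im[150:350,230:450],None,fx=3,fy=3))
E
```

```text
top px [319. 288.] 698 centroid [563.1 -23.1] circ 563.2 -23.0 31.8 z 64.0
top px [366. 297.] 706 centroid [ 542.8 -122.8] circ 542.9 -122.4 32.2 z 63.7
top px [488. 361.] 377 centroid [ 407.4 -370.6] circ 407.2 -373.1 31.1 z 70.3
top px [452. 364.] 453 centroid [ 402.6 -296.1] circ 402.4 -292.2 32.0 z 70.2
side px [219. 202.] 166 centroid [503.5 314.8] circ 505.1 320.5 32.4 z 63.9
side px [170. 214.] 178 centroid [386.1 292.1] circ 386.1 298.0 32.4 z 63.7
side px [317. 229.] 166 centroid [659.1  99.1] circ 662.0 104.3 29.3 z 63.9
side px [294. 267.] 575 centroid [557.2 -30.7] circ 557.1 -30.2 38.6 z 63.7
side px [304. 296.] 728 centroid [ 536.8 -129.9] circ 536.7 -128.6 38.0 z 63.9
side px [425. 361.] 349 centroid [ 633.3 -352.5] circ 636.4 -348.7 28.6 z 63.5
side px [255. 379.] 1363 centroid [ 399.  -292.9] circ 398.0 -291.4 40.0 z 70.7
side px [281. 421.] 1687 centroid [ 405.5 -377.8] circ 405.2 -376.0 37.9 z 70.8
t 22.27 pos [672.3 124.4 126.7] rot [3.141 0.    1.588] F [0.08 0.53 0.51] w 85.0
[563.0, -23.0, 110.0] [-145.5 -111.8   16.7] 0.008
```

View pics/s9.png

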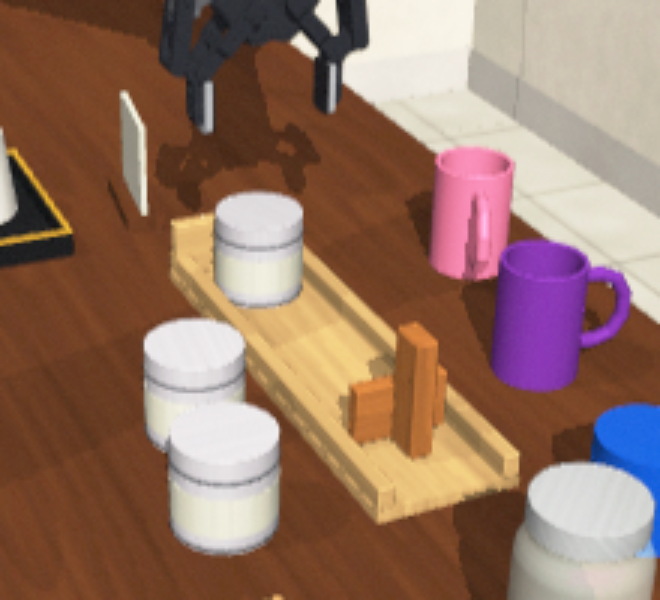

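>>> play_rows(slide=[[-50, -40, 0], [-95, -75, 0], [-145, -112, 5], [-145, -112, 17], [-145, -112, 17]], turn=[0, 0, 0, 0, 0], fingers=[1, 1, 1, 1, 1])

```text
clock: 22.9
eef_pos: [562.4, -22.0, 108.7]
tool_rot: [-3.141, -0.001, 1.588]
force: [-0.1, 0.3, -0.4]
width: 85.4
```

```bash
python3 go.py 562.5 -23 25 1.58
```

```text
t 22.9 pos [562.4 -22.  108.7] rot [-3.141e+00 -1.000e-03  1.588e+00] F [-0.06  0.34 -0.39] w 85.4
[562.5, -23.0, 25.0] [-1.1  0.2 83.7] 0.008
```

>>> play_rows(slide=[[-1, 0, 20], [-1, 0, 65], [-1, 0, 84], [-1, 0, 84], [-1, 0, 84]], turn=[0, 0, 0, 0, 0], fingers=[1, 1, 0.9, 0.5, 0.5])

```text
clock: 23.52
eef_pos: [562.8, -22.6, 25.1]
tool_rot: [-3.141, -0.0, 1.588]
force: [-0.4, 0.9, -5.7]
width: 62.4
```

>>> play_rows(slide=[[0, 0, 0], [0, 0, -50], [0, 0, -100], [0, 0, -110], [0, 0, -110]], turn=[0, 0, 0, 0, 0], fingers=[0.5, 0.5, 0.5, 0.5, 0.5])

```text
clock: 24.15
eef_pos: [562.7, -22.1, 135.3]
tool_rot: [3.141, -0.001, 1.589]
force: [1.0, 0.9, -6.3]
width: 62.7
```

>>> play_rows(slide=[[0, 0, 0], [0, 0, 0]], turn=[0, 0], fingers=[0.5, 0.5])

```text
clock: 24.4
eef_pos: [561.7, -21.9, 133.8]
tool_rot: [-3.139, -0.001, 1.589]
force: [-0.8, 0.9, -6.5]
width: 62.7
```

```bash
python3 go.py 669 54 130 1.588;  python3 go.py 490.5 -328.6 125 1.58
```

```text
t 24.4 pos [561.7 -21.9 133.8] rot [-3.139e+00 -1.000e-03  1.589e+00] F [-0.76  0.85 -6.51] w 62.7
[669.0, 54.0, 130.0] [ 73.9 108.7   3.6] 0.001
t 24.4 pos [561.7 -21.9 133.8] rot [-3.139e+00 -1.000e-03  1.589e+00] F [-0.76  0.85 -6.51] w 62.7
[490.5, -328.6, 125.0] [-305.4  -76.7    8.6] 0.009
```

>>> play_rows(slide=[[30, 50, 0], [60, 100, 0], [74, 109, 4], [74, 109, 30], [74, 109, 74]], turn=[0, 0, 0, 0, 0], fingers=[0.5, 0.5, 0.5, 0.5, 0.5])

```text
clock: 25.02
eef_pos: [669.7, 53.9, 58.9]
tool_rot: [-3.141, -0.001, 1.589]
force: [0.3, -0.2, -6.5]
width: 62.5
```

>>> play_rows(slide=[[0, 0, 0], [0, 0, 0]], turn=[0, 0], fingers=[0.5, 0.5])

```text
clock: 25.28
eef_pos: [670.1, 53.2, 59.6]
tool_rot: [-3.141, 0.0, 1.588]
force: [1.3, -0.6, -5.1]
width: 62.7
```

```bash
cat > lane.py <<'E'
from h import *
import sys
y0=float(sys.argv[1])
C=cam('wrist')
im,d=vision.get_image('wrist')
P=cloud('w',im,d,C)
m=(abs(P[...,2]-24)<3)&(abs(P[...,0]-672)<60)&(P[...,1]>y0)&(P[...,1]<y0+70)
q=P[m]
for lo,hi in [(610,660),(685,735)]:
    r=q[(q[:,0]>lo)&(q[:,0]<hi)]; print('rail',len(r),np.percentile(r[:,0],[2,50,98]).round(1))
m=(P[...,2]>28)&(P[...,2]<62)&(abs(P[...,0]-672)<40)&(P[...,1]>y0-10)&(P[...,1]<y0+35)
q=P[m];A=np.c_[2*q[:,:2],np.ones(len(q))]; s=np.linalg.lstsq(A,(q[:,:2]**2).sum(1),rcond=None)[0]; print('tin',len(q),s[:2].round(1),np.sqrt(s[2]+s[:2]@s[:2]).round(1))
m=(P[...,2]>66)&(P[...,2]<76)&(abs(P[...,0]-672)<40)&(P[...,1]>y0+38)&(P[...,1]<y0+110)
if m.sum()>50: print('other',m.sum(),P[m].min(0).round(1),P[m].max(0).round(1))
cv2.imwrite(sys.argv[2],im)
E
python3 go.py 669 54 60 1.588;python3 lane.py 54 pics/w10.png
```

```text
t 25.27 pos [670.1  53.2  59.6] rot [-3.141  0.     1.588] F [ 1.27 -0.59 -5.15] w 62.7
[669.0, 54.0, 60.0] [ 0.8 -1.1 -0.4] 0.0
rail 3563 [620.  625.1 631.5]
rail 3602 [705.7 711.8 717. ]
tin 2270 [669.8  53. ] 32.0
other 34886 [636.4  94.2  69.2] [700.2 158.1  74.8]
```

View pics/w10.png

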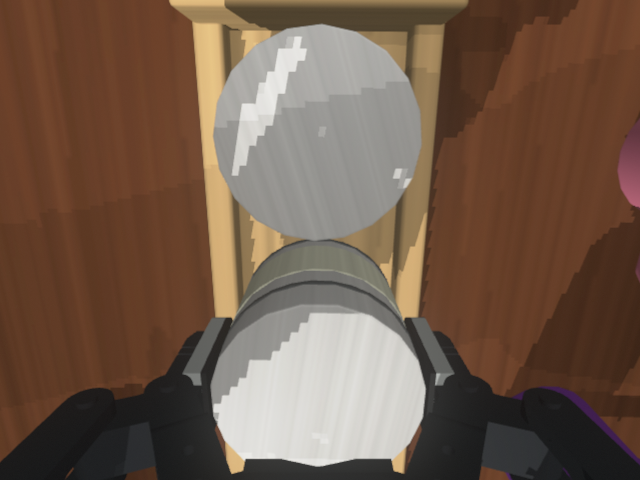

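>>> play_rows(slide=[[1, -1, 0], [1, -1, 12], [1, -1, 20], [1, -1, 25], [1, -1, 26]], turn=[0, 0, 0, 0, 0], fingers=[0.5, 0.5, 0.5, 0.5, 0.5])

```text
clock: 25.95
eef_pos: [669.5, 54.2, 33.7]
tool_rot: [3.141, 0.0, 1.589]
force: [-0.6, -1.0, -5.2]
width: 62.8
```

>>> play_rows(slide=[[0, 0, 1], [0, 0, 2], [0, 0, 2.5]], turn=[0, 0, 0], fingers=[0.5, 0.5, 0.5])

```text
clock: 26.32
eef_pos: [669.6, 54.1, 31.5]
tool_rot: [3.141, 0.0, 1.589]
force: [-0.5, 0.1, -1.4]
width: 63.0
```

>>> play_rows(slide=[[0, 0, 0.5], [0, 0, 0], [0, 0, 0], [0, 0, -50], [0, 0, -90]], turn=[0, 0, 0, 0, 0], fingers=[0.8, 1, 1, 1, 1])

```text
clock: 26.95
eef_pos: [669.9, 53.8, 123.1]
tool_rot: [3.14, 0.0, 1.588]
force: [0.3, 0.9, 0.2]
width: 85.2
```

```bash
python3 tins.py 11|grep -v "^side"; python3 go.py 542.8 -122.7 110 1.588
```

```text
top px [366. 297.] 708 centroid [ 542.8 -122.8] circ 543.0 -122.6 32.0 z 63.8
top px [491. 362.] 453 centroid [ 406.4 -377.5] circ 408.6 -378.0 32.3 z 70.2
top px [449. 365.] 503 centroid [ 401.3 -289.7] circ 402.3 -292.2 32.1 z 70.3
t 27.05 pos [673.1  53.3 126.9] rot [3.132 0.    1.588] F [-0.05  0.81  0.44] w 85.2
[542.8, -122.7, 110.0] [-173.7 -133.5   15.7] 0.0
```

>>> play_rows(slide=[[-50, -38, 0], [-98, -75, 0], [-147, -113, 0], [-174, -134, 10], [-174, -134, 16]], turn=[0, 0, 0, 0, 0], fingers=[1, 1, 1, 1, 1])

```text
clock: 27.68
eef_pos: [540.1, -126.2, 109.6]
tool_rot: [3.133, 0.001, 1.582]
force: [0.4, 0.7, 0.2]
width: 85.4
```

```bash
python3 go.py 542.5 -122.8 25 1.588
```

```text
t 27.68 pos [ 540.1 -126.2  109.6] rot [3.133e+00 1.000e-03 1.582e+00] F [0.4  0.7  0.16] w 85.4
[542.5, -122.8, 25.0] [ 3.5  1.7 84.6] -0.006
```

>>> play_rows(slide=[[3, 2, 20], [3, 2, 65], [3, 2, 85], [3, 2, 85], [3, 2, 85]], turn=[0, 0, 0, 0, 0], fingers=[1, 1, 0.9, 0.5, 0.5])

```text
clock: 28.3
eef_pos: [543.2, -122.6, 24.6]
tool_rot: [3.133, 0.001, 1.583]
force: [0.2, -0.5, -5.1]
width: 63.0
```

>>> play_rows(slide=[[0, 0, 0], [0, 0, -50], [0, 0, -100], [0, 0, -110], [0, 0, -110]], turn=[0, 0, 0, 0, 0], fingers=[0.5, 0.5, 0.5, 0.5, 0.5])

```text
clock: 28.92
eef_pos: [542.4, -121.8, 134.8]
tool_rot: [3.132, 0.001, 1.584]
force: [0.6, 0.5, -5.7]
width: 62.6
```

>>> play_rows(slide=[[0, 0, 0], [0, 0, 0]], turn=[0, 0], fingers=[0.5, 0.5])

```text
clock: 29.18
eef_pos: [541.4, -121.4, 133.3]
tool_rot: [3.135, -0.0, 1.584]
force: [0.4, 0.5, -5.4]
width: 63.1
```

```bash
python3 go.py 669.5 -17 130 1.588;  python3 go.py 490.5 -328.6 125 1.588
```

```text
t 29.18 pos [ 541.4 -121.4  133.3] rot [ 3.135 -0.     1.584] F [ 0.39  0.49 -5.36] w 63.1
[669.5, -17.0, 130.0] [102.7 129.4   4.2] -0.004
t 29.18 pos [ 541.4 -121.4  133.3] rot [ 3.135 -0.     1.584] F [ 0.39  0.49 -5.36] w 63.1
[490.5, -328.6, 125.0] [-206.5  -53.7    7.9] -0.004
```

>>> play_rows(slide=[[40, 48, 0], [78, 98, 0], [103, 129, 4], [103, 129, 30], [103, 129, 72]], turn=[0, 0, 0, 0, 0], fingers=[0.5, 0.5, 0.5, 0.5, 0.5])

```text
clock: 29.8
eef_pos: [670.5, -16.3, 61.1]
tool_rot: [3.133, 0.0, 1.585]
force: [0.3, -0.5, -5.1]
width: 63.1
```

>>> play_rows(slide=[[0, 0, 0], [0, 0, 0]], turn=[0, 0], fingers=[0.5, 0.5])

```text
clock: 30.05
eef_pos: [671.0, -16.9, 61.5]
tool_rot: [3.133, 0.001, 1.585]
force: [0.0, 0.2, -3.8]
width: 62.7
```

```bash

python3 go.py 669.6 -17 60 1.588;python3 lane.py -17 pics/w12.png
```

```text
t 30.05 pos [671.  -16.9  61.5] rot [3.133e+00 1.000e-03 1.585e+00] F [ 0.04  0.19 -3.83] w 62.7
[669.6, -17.0, 60.0] [-0.1 -1.4  1.5] -0.003
rail 3565 [620.7 626.  632.3]
rail 3353 [706.5 712.7 717.7]
tin 1941 [670.5 -17.7] 32.0
other 33450 [637.6  22.4  69.4] [701.   85.6  74.6]
```

View pics/w12.png

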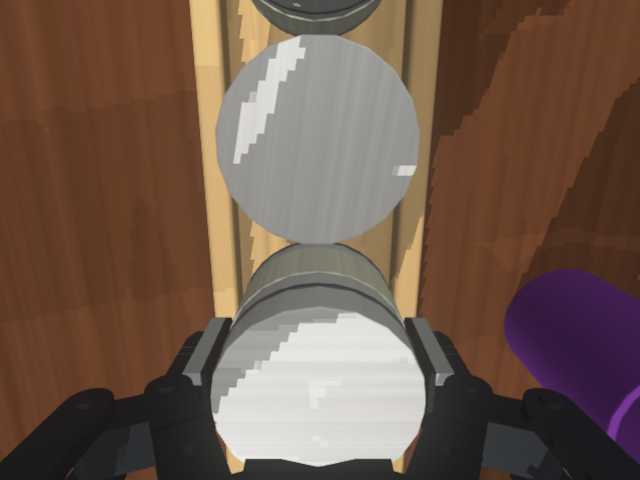

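>>> play_rows(slide=[[0, -1, 0], [0, -1, 12], [0, -1, 20], [0, -1, 26], [0, -1, 28]], turn=[0, 0, 0, 0, 0], fingers=[0.5, 0.5, 0.5, 0.5, 0.5])

```text
clock: 30.72
eef_pos: [670.5, -17.0, 33.6]
tool_rot: [3.132, 0.001, 1.585]
force: [0.0, 0.6, -4.3]
width: 62.7
```

>>> play_rows(slide=[[0, 0, 1], [0, 0, 2], [0, 0, 2.5]], turn=[0, 0, 0], fingers=[0.5, 0.5, 0.5])

```text
clock: 31.1
eef_pos: [670.6, -17.0, 31.3]
tool_rot: [3.132, 0.001, 1.585]
force: [-0.1, 0.3, -5.0]
width: 62.8
```

>>> play_rows(slide=[[0, 0, 1], [0, 0, 1]], turn=[0, 0], fingers=[0.5, 0.5])

```text
clock: 31.35
eef_pos: [670.8, -17.1, 30.8]
tool_rot: [3.131, 0.001, 1.585]
force: [-1.1, 0.1, -0.0]
width: 63.1
```

>>> play_rows(slide=[[0, 0, 0], [0, 0, 0], [0, 0, 0], [0, 0, -50], [0, 0, -110]], turn=[0, 0, 0, 0, 0], fingers=[0.8, 1, 1, 1, 1])

```text
clock: 31.98
eef_pos: [668.8, -16.9, 140.9]
tool_rot: [3.134, 0.001, 1.585]
force: [1.2, 0.3, 0.4]
width: 85.8
```

>>> play_rows(slide=[[-40, 0, -20], [-90, 0, -20], [-90, 0, -20]], turn=[0, 0, 0], fingers=[1, 1, 1])

```text
clock: 32.35
eef_pos: [669.1, -113.8, 162.3]
tool_rot: [3.133, 0.006, 1.577]
force: [0.2, -0.3, -0.6]
width: 85.5
```

```bash
python3 go.py 672 -110 70 1.588;python3 tins.py 13|grep top; python3 - <<'E'
from h import *
C=cam('wrist')
im,d=vision.get_image('wrist')
P=cloud('w',im,d,C); cv2.imwrite('pics/w13.png',im)
m=(P[...,2]>86)&(P[...,2]<98)&(abs(P[...,0]-672)<40)&(abs(P[...,1]+100)<60)
q=P[m]
print(m.sum(), q.min(0) if m.sum() else '', q.max(0) if m.sum() else '',np.median(q,0) if m.sum() else '')
m=(P[...,2]>46)&(P[...,2]<54)&(abs(P[...,0]-672)<30)&(abs(P[...,1]+80)<30)
q=P[m]; print('face',np.percentile(q,[2,50,98],axis=0))
E
```

```text
t 32.35 pos [ 669.1 -113.8  162.3] rot [3.133 0.006 1.577] F [ 0.2  -0.31 -0.57] w 85.5
[672.0, -110.0, 70.0] [ 4.3  2.1 92.3] -0.011
top px [490. 358.] 349 centroid [ 414.8 -375.8] circ 410.3 -376.4 32.3 z 70.3
top px [440. 363.] 145 centroid [ 406.  -271.1] circ 403.2 -277.4 26.8 z 70.1
top px [456. 364.] 189 centroid [ 402.9 -304.7] circ 399.2 -304.0 23.6 z 70.1
1409 [ 662.92794511 -122.56120543   86.06904628] [678.61610255 -94.83327695  94.70588767] [ 670.59882237 -107.32818737   92.70368325]
face [[643.23327439 -95.36984523  47.28174608]
 [671.47363638 -88.43971216  50.87215804]
 [700.47764778 -83.19161986  52.5072764 ]]
```

View pics/w13.png

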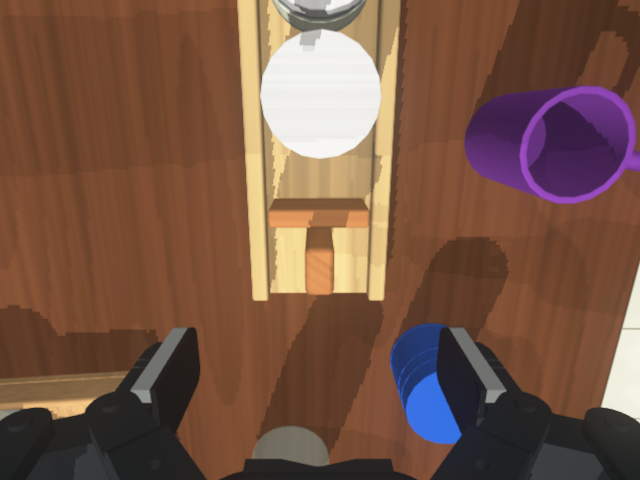

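View pics/side13.png

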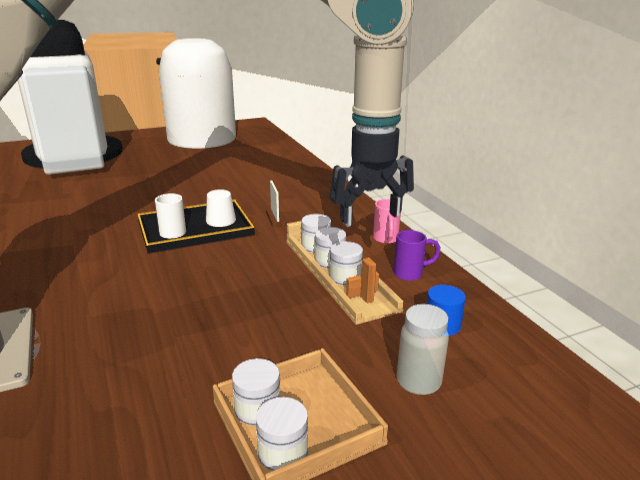

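>>> play_rows(slide=[[5, 1.5, 20], [5, 1.5, 60], [5, 1.5, 90], [5, 1.5, 96]], turn=[-0.01, -0.01, -0.01, -0.01], fingers=[0.7, 0.6, 0.6, 0.6])

```text
clock: 33.0
eef_pos: [670.0, -97.9, 60.7]
tool_rot: [3.14, -0.002, 1.598]
force: [-0.4, 0.4, 0.2]
width: 51.3
```

```bash
python3 go.py 670.7 -108.5 66 1.583;  python3 - <<'E'
from h import *
im,d=vision.get_image('wrist'); cv2.imwrite('pics/w14.png',im)
E
```

```text
t 33.0 pos [670.  -97.9  60.7] rot [ 3.140e+00 -2.000e-03  1.598e+00] F [-0.44  0.36  0.17] w 51.3
[670.7, -108.5, 66.0] [-10.6   0.5  -5.3] 0.015
```

View pics/w14.png

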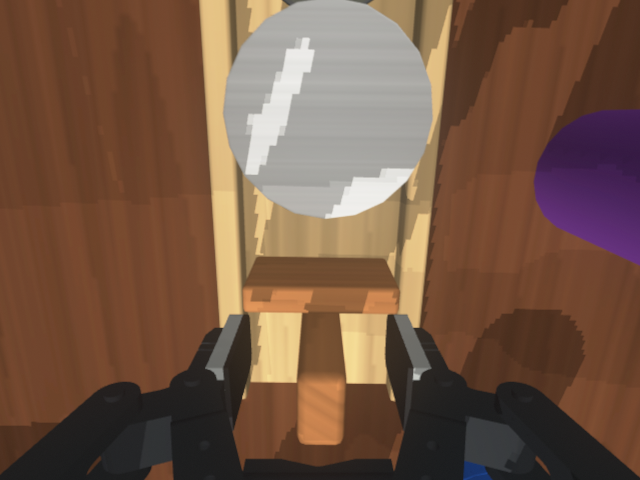

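>>> play_rows(slide=[[-10, 0, -5], [-10, 0, -5], [-10, 0, -5], [-10, 0, -5], [-10, 0, -5]], turn=[0.012, 0.012, 0.012, 0.012, 0.012], fingers=[0.6, 0.6, 0, 0, 0])

```text
clock: 33.67
eef_pos: [671.1, -108.5, 67.4]
tool_rot: [3.138, -0.002, 1.585]
force: [-0.1, 1.4, 4.3]
width: 15.0
```

>>> play_rows(slide=[[0, 0, 0], [0, 0, 0], [0, 0, 0]], turn=[0, 0, 0], fingers=[0, 0, 0])

```text
clock: 34.05
eef_pos: [671.1, -108.6, 67.4]
tool_rot: [3.138, -0.002, 1.585]
force: [0.1, 0.6, 2.5]
width: 14.8
```

>>> play_rows(slide=[[8, 0, 0], [16, 0, 0], [24, 0, 0], [31, 0, 0], [36, 0, 0]], turn=[0, 0, 0, 0, 0], fingers=[0, 0, 0, 0, 0])

```text
clock: 34.67
eef_pos: [670.8, -72.9, 67.5]
tool_rot: [3.138, -0.0, 1.585]
force: [1.7, -5.1, -1.0]
width: 14.6
```

>>> play_rows(slide=[[3, 0, 0], [6, 0, 0], [9, 0, 0], [12, 0, 0]], turn=[0, 0, 0, 0], fingers=[0, 0, 0, 0])

```text
clock: 35.17
eef_pos: [670.6, -63.1, 67.5]
tool_rot: [3.137, 0.003, 1.584]
force: [1.6, -8.4, -2.2]
width: 14.9
```

>>> play_rows(slide=[[2, 0, 0], [4, 0, 0], [6, 0, 0], [7, 0, 0]], turn=[0, 0, 0, 0], fingers=[0, 0, 0, 0])

```text
clock: 35.67
eef_pos: [670.6, -59.2, 67.5]
tool_rot: [3.136, 0.007, 1.583]
force: [2.2, -10.0, -3.9]
width: 14.8
```

>>> play_rows(slide=[[2, 0, 0], [4, 0, 0], [6, 0, 0], [8, 0, 0]], turn=[0, 0, 0, 0], fingers=[0, 0, 0, 0])

```text
clock: 36.17
eef_pos: [670.5, -55.0, 67.5]
tool_rot: [3.136, 0.012, 1.581]
force: [1.8, -10.1, -3.5]
width: 14.7
```

>>> play_rows(slide=[[3, 0, 0], [5, 0, 0], [7, 0, 0], [7, 0, 0]], turn=[0, 0, 0, 0], fingers=[0, 0, 0, 0])

```text
clock: 36.67
eef_pos: [670.5, -51.2, 67.5]
tool_rot: [3.135, 0.016, 1.579]
force: [2.6, -9.9, -2.0]
width: 15.1
```

```bash
python3 tins.py 15 >/dev/null; python3 - <<'E'
from h import *
im,d=vision.get_image('wrist'); cv2.imwrite('pics/w15.png',im)
cv2.imwrite('pics/s15.png',cv2.resize(cv2.imread('pics/side15.png')[170:330,240:440],None,fx=4,fy=3.7))
E
```

```text
(no output)
```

View pics/s15.png

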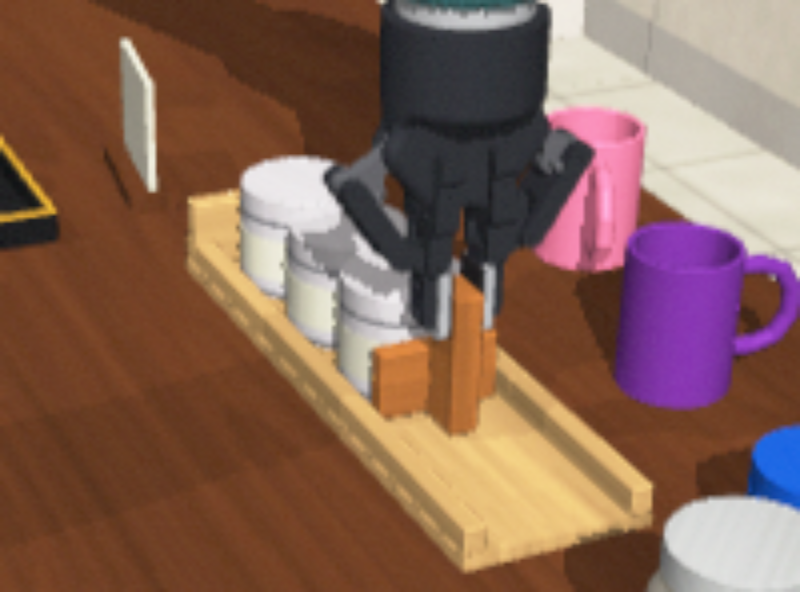

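View pics/w15.png

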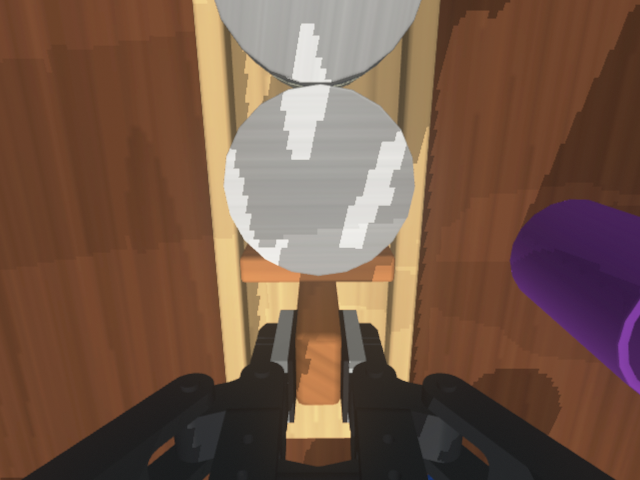

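```bash
cat > post.py <<'E'
from h import *
for n in ['wrist','side','top']:
    C=cam(n); im,d=vision.get_image(n); P=cloud('w',im,d,C)
    b,g,r=[im[...,i].astype(int) for i in range(3)]
    org=(r>100)&(r-b>50)&(g<0.72*r)
    m=org&(P[...,2]>88)&(P[...,2]<98)&(abs(P[...,0]-672)<40)&(P[...,1]>-130)&(P[...,1]<0)
    m2=org&(P[...,2]>46)&(P[...,2]<54)&(abs(P[...,0]-672)<36)&(P[...,1]>-130)&(P[...,1]<20)
    for k,mm in [('post',m),('face',m2)]:
        q=P[mm]
        if len(q): print(n,k,len(q),np.percentile(q,[3,97],axis=0).round(1).tolist())
    m=(P[...,2]>69)&(P[...,2]<75)&(abs(P[...,0]-669)<33)&(P[...,1]>-50)&(P[...,1]<170)
    if m.sum(): print(n,'lids',m.sum(),P[m].min(0).round(1),P[m].max(0).round(1))
    m=(P[...,2]>47)&(P[...,2]<53)&(abs(P[...,0]-669)<48)&(P[...,1]>150)&(P[...,1]<190)
    if m.sum(): print(n,'stop',m.sum(),np.percentile(P[m],[2,98],axis=0).round(1).tolist())
E
python3 post.py; python3 go.py
```

```text
wrist post 3265 [[663.5, -62.7, 89.5], [677.0, -37.6, 94.0]]
wrist face 2597 [[639.7, -37.9, 48.9], [700.2, -25.9, 52.4]]
wrist lids 41448 [638.2 -44.4  69. ] [701.9  61.5  75. ]
side post 58 [[662.6, -67.7, 88.3], [677.9, -46.1, 94.1]]
side face 126 [[637.8, -67.1, 46.3], [698.6, -29.1, 53.6]]
side lids 680 [636.3 -24.8  69. ] [700.7 165.7  74.9]
side stop 38 [[622.2, 163.7, 47.6], [646.5, 177.0, 51.7]]
top face 12 [[641.3, -36.5, 48.4], [649.8, -30.6, 53.5]]
top lids 147 [665.7 123.4  69.1] [701.6 164.3  75. ]
top stop 100 [[668.2, 165.9, 47.2], [715.4, 177.6, 52.4]]
t 36.98 pos [670.5 -51.2  67.5] rot [3.135 0.016 1.579] F [  2.04 -10.08  -2.85] w 14.9
```

>>> play_rows(slide=[[3, 0, 0], [5, 0, 0], [6, 0, 0], [6, 0, 0]], turn=[0, 0, 0, 0], fingers=[0, 0, 0, 0])

```text
clock: 37.48
eef_pos: [670.5, -50.6, 67.6]
tool_rot: [3.134, 0.023, 1.577]
force: [3.6, -13.4, -2.8]
width: 14.9
```

>>> play_rows(slide=[[4, 0, 0], [8, 0, 0], [10, 0, 0], [10, 0, 0]], turn=[0, 0, 0, 0], fingers=[0, 0, 0, 0])

```text
clock: 37.98
eef_pos: [670.5, -50.6, 67.6]
tool_rot: [3.132, 0.037, 1.572]
force: [4.0, -18.8, -7.3]
width: 15.0
```

```bash
python3 post.py
```

```text
wrist post 3233 [[663.4, -62.0, 89.3], [677.0, -36.9, 94.0]]
wrist face 2405 [[639.6, -37.2, 48.9], [700.2, -25.3, 52.4]]
wrist lids 41914 [638.2 -43.5  69.1] [701.9  61.6  75. ]
side post 56 [[662.5, -67.2, 88.8], [677.0, -42.2, 94.7]]
side face 126 [[638.2, -66.1, 46.4], [698.0, -27.5, 53.3]]
side lids 655 [636.4 -48.3  69. ] [701.2 165.5  75. ]
side stop 37 [[623.0, 161.9, 47.1], [646.3, 176.3, 52.1]]
top face 39 [[641.6, -36.7, 48.7], [661.9, -27.7, 52.7]]
top lids 68 [672.4 131.9  69.2] [701.5 163.8  75. ]
top stop 94 [[672.1, 165.7, 47.4], [715.9, 177.4, 52.8]]
```

>>> play_rows(slide=[[0, 0, 0], [0, 0, 0], [0, 0, 0], [0, 0, 0], [0, 0, 0]], turn=[0, 0, 0, 0, 0], fingers=[0, 0.2, 0.5, 0.5, 0.5])

```text
clock: 38.75
eef_pos: [670.5, -50.0, 67.6]
tool_rot: [3.132, 0.036, 1.573]
force: [0.0, -0.1, -0.4]
width: 42.7
```

>>> play_rows(slide=[[0, 0, -30], [0, 0, -80], [0, 0, -120]], turn=[0, 0, 0], fingers=[0.5, 0.5, 0.5])

```text
clock: 39.12
eef_pos: [669.5, -45.6, 189.4]
tool_rot: [3.131, 0.036, 1.573]
force: [0.6, 0.1, -1.4]
width: 43.0
```

>>> play_rows(slide=[[-30, -50, -20], [-60, -100, -30], [-80, -150, -30], [-80, -200, -30], [-80, -240, -30]], turn=[0, 0, 0, 0, 0], fingers=[0.5, 0.5, 0.5, 0.5, 0.5])

```text
clock: 39.75
eef_pos: [427.1, -125.1, 219.9]
tool_rot: [3.131, 0.035, 1.571]
force: [0.2, 0.3, 0.3]
width: 43.1
```

```bash
python3 go.py; python3 post.py; python3 tins.py 16|grep -v NaN; python3 - <<'E'
from h import *
cv2.imwrite('pics/s16.png',cv2.resize(cv2.imread('pics/side16.png')[170:330,240:440],None,fx=4,fy=3.7))
E
```

```text
t 39.75 pos [ 427.1 -125.1  219.9] rot [3.131 0.035 1.571] F [0.25 0.28 0.3 ] w 43.1
wrist face 467 [[637.3, -62.7, 46.5], [662.2, -26.1, 52.0]]
side post 75 [[661.4, -67.7, 88.7], [675.2, -42.4, 94.6]]
side face 127 [[638.6, -67.4, 46.3], [699.1, -28.4, 53.2]]
side lids 1019 [636.2 -48.8  69. ] [701.1 166.9  74.8]
side stop 38 [[622.7, 160.8, 47.4], [646.6, 177.8, 51.6]]
top post 74 [[665.0, -63.5, 88.7], [677.3, -40.4, 96.0]]
top face 123 [[642.7, -50.6, 47.7], [700.8, -27.8, 53.7]]
top lids 1751 [639.7 -49.2  69. ] [701.9 164.1  75. ]
top stop 199 [[625.8, 165.0, 47.1], [715.2, 177.4, 52.7]]
top px [492. 364.] 408 centroid [ 403.  -379.1] circ 407.5 -378.2 32.1 z 70.0
side px [170. 214.] 173 centroid [385.3 291.3] circ 382.5 294.9 32.3 z 63.5
side px [309. 226.] 132 centroid [650.2 120.8] circ 649.3 119.5 31.3 z 69.9
side px [337. 254.] 125 centroid [652.  -16.2] circ 653.5 -15.3 22.8 z 64.9
side px [426. 361.] 341 centroid [ 634.4 -352.8] circ 637.8 -348.0 29.8 z 63.3
side px [255. 379.] 1383 centroid [ 398.7 -292.4] circ 399.2 -291.7 40.0 z 70.8
side px [281. 421.] 1725 centroid [ 405.6 -377.8] circ 405.6 -375.9 38.0 z 70.9
```

View pics/top16.png

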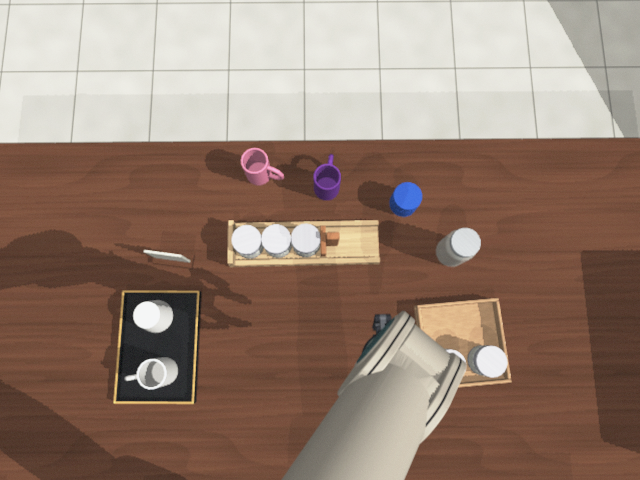

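View pics/s16.png

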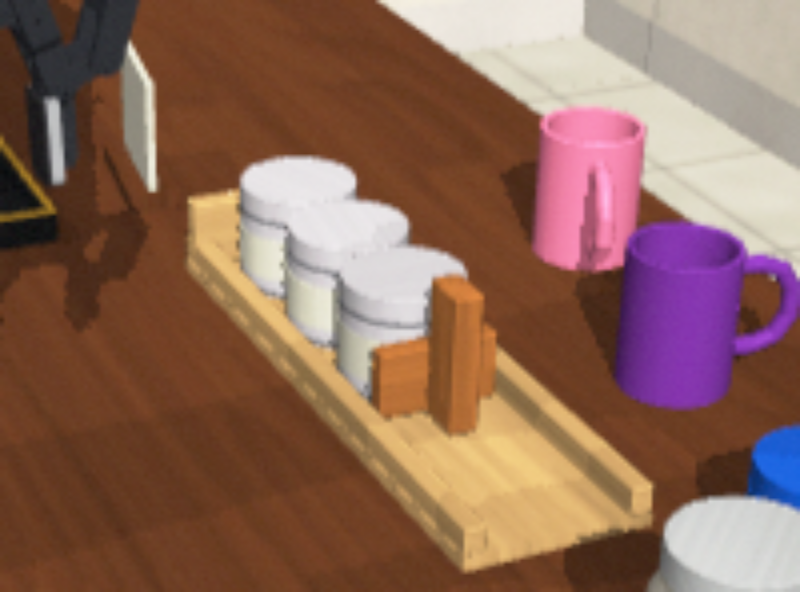

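>>> play_rows(slide=[[0, 0, 0], [0, 0, 0]], turn=[0, 0], fingers=[0.5, 0.5])

```text
clock: 40.25
eef_pos: [431.3, -125.0, 220.1]
tool_rot: [3.129, 0.037, 1.574]
force: [0.6, -0.2, -0.8]
width: 42.4
```

```bash
python3 -c "
from cell import ctrl
print(ctrl.finish_job())"
```

```text
the job is handed in; nothing more can be done
None
```

The job is handed in at about 40 s; no verdict came back.

- **Mug:** it went onto the tray's free half first. The last pictures show it standing there.
- **Tins:** five were there. Three read about 5 to 6 N when lifted (full) and now stand in the lane. Two read about 1 to 2 N (empty) and stand in the box.
- **Pusher:** I pushed the row until it stopped. The last push gave no movement as the force rose to about 19 N. The arm has let go and stands clear.

**Last checks:** the depth readings put the stop's inner face at about y = 163 to 165 mm and the pusher face at about -26 to -28 mm. That leaves roughly 190 mm for the three tins (192 mm), so the row is tight within measuring error. The last top picture shows the cup, card, jar and look-alikes where they started. In that picture the arm partly hides one of the two box tins, but the side camera shows both lids at their placed height.

**Disagreements and mishaps:**
- The top camera put the lane's middle about 3 mm off from the wrist camera. The first full tin therefore touched a guide rail at about 58 N on the wrist. I lifted it, re-centred it by the wrist view and set it down properly.
- One tin was knocked about 3 cm aside during the run. I measured it again before grasping it.

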